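Close down the charging corner of the site office

ROBOT

A 6-joint arm with a two-finger parallel gripper is mounted at the origin on the work surface. World frame = base frame: x ahead of the robot, y to its left, z up, the work surface at z = 0. Lengths are in mm, angles in rad, forces in N, time in s.
With the tool pointing down it reaches from about 350 to 975 mm from the base axis. Payload 7.1 kg.
Tool frame: the origin (TCP) lies at the very end of the fingers, on their centre line; the grasp point (between the pads) lies 19 mm behind it; z points along the fingers, y is the line along which they close (so a half turn about z gives the same grasp; the last joint's range is limited). The gripper opens to 88 mm and grips with 3 to 60 N. Pads are 20 mm wide; open, the fingers measure 115 mm over their backs; the gripper's body (75 mm by 178 mm) begins 61 mm behind the grasp point.
Start: joints at [-1.264, 0.423, 1.63, -0, 1.089, -0.019], TCP at [200.059, -592.099, 222.675] pointing down, gripper open.
Joint ranges: [-3, 3], [-0.9, 2.11], [0.09, 2.58], [-1.31, 4.45], [0.11, 2.69], [-2.54, 2.54]. Speed limits (rad/s): [2.39, 2.39, 3.01, 3.14, 3.14, 3.14].

INTERFACE

Orientations are given as a rotation vector (axis times angle).
In Python, from workcell import sensors, imaging, close_job gives the robot as it stands. The module is installed in compiled form; this text tells all that it offers.
- The arm moves only by the tool servo_tool, never from a script. Its argument "steps" is a list of rows, each a list of 3 entries, a list of its own where there are three numbers: the shift along the world's x, y, z in m, then the turn, a rotation vector about the world's x, y, z in degrees, then the opening, from -1 (shut) to 1 (fully open). A call has exactly 8 rows; each row shifts and turns the commanded pose from where the row before left it; what a row does not reach is not made up. A row lasts 1/12 s, in which the tool goes at most 41.7 mm and 7.16 degrees, less where a joint would pass 70% of its speed; a pose out of reach is approached as far as the arm can. A call is refused whole if a number of a shift passes 0.0417 or a number of a turn 7.16, either way. A call with a gripper value outside its range is refused whole. The fingers move at their own pace and stop on an object; the grip force is fixed at half the most. Time passes only in rows, so rows that do not move let the fingers close, or fill a call up. It gives the time, the measured TCP pose, the force, the opening and the grip force at its end, in the units of the state.
- sensors.get_obs(): the state, without advancing time (a new reading comes with each control period).
- imaging.get_image(name): name is "side" or "top"; returns a dict with "color" (400x640x3 uint8, blue, green, red), "range_z" (400x640 float32, mm along the optical axis (not along the pixel's ray), 0 where there is no reading), "vertical_fov" (degrees; the focal length in pixels is half the picture's height over the tangent of half this angle, whatever the lens; pixels are square), "cx", "cy" (the principal point, pixels), "k1" (the pictures are not rectified: a ray, as slopes to the right and down, at radius r is drawn at 1 + k1 r^2 times it, then the intrinsics apply), "rvec" (rotation vector, rad) and "tvec" (3), from world to camera coordinates, as OpenCV has them. Camera axes: x right, y down, z forward; pixel columns grow to the right and rows downward; lengths in mm; the calibration is good to about 2 mm. A picture is of the moment at which its call begins.
- close_job(): hands the job in; it is judged then, once.
The state is a dict: "t": time; "qpos": joint angles; "qvel": joint speeds; "joint_torque": joint torques, N m; "ee_pos": TCP position; "orientation": TCP orientation; "ft_force": force on the tool from outside, world axes, zero at the start; "moment": the same for the moment, N m; "width": finger opening in mm; "grasp_force": force on a finger pad.
Only numpy, scipy, OpenCV 4.12 (cv2) and the standard library are available. Lean on these libraries where they do the work, as an engineer would, in place of code of your own. Each camera call takes 0.05 s, during which the arm holds its last target. There are 200 camera calls.

TASK

Close down the charging corner for the night. First sweep the row of four switches off with one finger drag along the sloping bank, keeping the finger down at the bank until all four are over and leaving the fifth switch, which stands apart, on, and without bumping the hand or arm against the bank or its guard tube; then push the locking slide below the row fully home. Only then lift the battery pack off its charger, lay it gently, flat (as it stood on the charger), in the open drawer without dropping it, and push the drawer shut; leave the radio and the tape measure in front of the bank where they are.

Things in the scene. Friction and masses are not known exactly. Their poses are not given: they have to be found in the camera images.
- bank: Grey fixed switch bank, 360 mm wide (y), 125 mm deep (x). Origin: centre of its underside, on the desk; x from its low front to its high back, y along the row, z up. Its face slopes up away from the front at 30 degrees, 130 mm long; the face's middle is 85 mm straight above the origin. In this frame: face normal (-0.5, 0, 0.866), up-slope (0.866, 0, 0.5). Five paddle switches in line along y.
- row_first (a point): Pivot of switch1, first of the row of four at the +y end, at (0.016, 0.140, 0.097) in the bank's frame (same axes); the others follow every 64 mm towards -y. Paddles: 50 mm long from pivot, 18 wide up the slope, 8 thick. Tips 47 mm off the pivot line along the normal when on, 29 mm when off: a fingertip dragged to -y with its end 33 to 43 mm off passes over those already off.
- row_last (a point): Pivot of switch4, last of the row, at (0.016, -0.052, 0.097) in the bank's frame. The switch apart has its pivot 100 mm farther towards -y.
- guard_tube (a point): Middle of the axis of the steel guard tube, 20 mm thick, 300 mm along y above the switches, at (0, 0, 0.195) in the bank's frame; its ends bend down to posts at the back (x 0.052, y +-0.168). It stops a gripper pointing straight down at the switches: tilt the tool 30 to 45 degrees, the hand leaning over the bank's low front, and reach in beneath it.
- switch1 (a joint): White paddle switch, hinge angle in rad: 0 = on, leaning 18 degrees off the face normal towards the bank's +y end; grows as it folds over towards -y; 0.31 = square to the face; 1.27 = off, folded 55 degrees. Moves with under 1 N; past its middle it falls over by itself and stays. First of the row, at the +y end.
- switch2 (a joint): White paddle switch, hinge angle in rad: 0 = on, leaning 18 degrees off the face normal towards the bank's +y end; grows as it folds over towards -y; 0.31 = square to the face; 1.27 = off, folded 55 degrees. Moves with under 1 N; past its middle it falls over by itself and stays. Second.
- switch3 (a joint): White paddle switch, hinge angle in rad: 0 = on, leaning 18 degrees off the face normal towards the bank's +y end; grows as it folds over towards -y; 0.31 = square to the face; 1.27 = off, folded 55 degrees. Moves with under 1 N; past its middle it falls over by itself and stays. Third.
- switch4 (a joint): White paddle switch, hinge angle in rad: 0 = on, leaning 18 degrees off the face normal towards the bank's +y end; grows as it folds over towards -y; 0.31 = square to the face; 1.27 = off, folded 55 degrees. Moves with under 1 N; past its middle it falls over by itself and stays. Last of the row.
- switch_apart (a joint): White paddle switch, hinge angle in rad: 0 = on, leaning 18 degrees off the face normal towards the bank's +y end; grows as it folds over towards -y; 0.31 = square to the face; 1.27 = off, folded 55 degrees. Moves with under 1 N; past its middle it falls over by itself and stays. The switch standing apart, 100 mm beyond the row's -y end: must stay on (0).
- locking_slide (a joint): Locking slide: steel bar with a black upright grip on the face below the switches, 40 mm down the slope from the face's middle. Travel in m along the bank's +y: 0 = fully open, 0.090 = fully home at its stop; starts at 0 to 0.015; friction about 2.5 N.
- slide_grip (a point): Middle of the slide's black grip, at (-0.043, -0.09 + joint value, 0.080) in the bank's frame. The grip stands 32 mm off the face and is 16 mm thick along y, 18 mm wide up the slope; this point is 17 mm off the face. Push its -y side towards the bank's +y.
- pack_mid (a point): Centre of the battery pack: grey block with a black band, 100 mm long (its x) x 54 wide (its y) x 64 high, 0.35 to 0.65 kg. It stands on the front part of its charger, a black base 200 x 110 x 30 mm high whose grey rear block, 55 mm higher than the base, begins 20 to 30 mm beyond the pack's +x end. Grip it across its width from above.
- drawer_floor (a point): Centre of the open drawer's inner floor (moves with it, 22 mm above the desk); x points into the unit. Inside 175 (x) x 158 mm (y), walls 76 mm high. The white unit is 220 deep, 200 wide, 120 mm high; with the drawer open by q, its inside is uncovered only from x = -0.088 to -0.093 + q.
- unit_drawer0_handle (a point): Middle of the drawer's steel bar handle, 100 mm long along y, 35 mm before the grey front panel, 60 mm above the drawer floor point; moves with the drawer. The panel's top edge is 85 mm above the drawer floor point. Push along the drawer's +x to shut.
- unit_drawer0 (a joint): Opening of the drawer in m: 0 = shut; friction about 1 N. Starts open by 0.130 to 0.148.
- radio: Black two-way radio lying in front of the bank, 125 x 56 x 34 mm plus a 75 mm aerial at +x; origin under its centre. Leave alone.
- tape: Grey tape measure standing in front of the bank, 75 x 40 x 70 mm high; origin under its centre. Leave alone.

How it is judged (in metres and radians):
On the way, in this order (a step that is already met when the one before it is completed fails the run):
1. all four switches of the row are off, the one apart still on (value of joint each of switch1, switch2, switch3, switch4 above 1.1 rad and value of joint switch_apart below 0.25 rad), for 0.1 s.
2. the locking slide is home (value of joint each of switch1, switch2, switch3, switch4 above 1.1 rad and value of joint locking_slide above 0.08 m), for 0.1 s.
3. the pack stands flat in the drawer, let go (x of pack_mid in the frame of drawer_floor between -0.09 and 0.09 m and y of pack_mid in the frame of drawer_floor between -0.085 and 0.085 m and z of pack_mid in the frame of drawer_floor between 0.015 and 0.045 m and angle between pack_mid's own z axis and vertical below 0.2 rad and contact force between pack and the fingers below 0.1 N and linear speed of pack below 0.05 m/s), for 0.1 s.
4. the drawer is shut (value of joint unit_drawer0 below 0.01 m), for 0.1 s.
At the end, for the whole second after the job is handed in: The row's four switches are off (past 1.1 of 1.27 rad), the one apart is on (below 0.25 rad), the locking slide is home (beyond 80 of 90 mm), the pack stands flat (within 0.2 rad) and still on the drawer's floor, and the drawer is shut to within 10 mm (all of step 2 and value of joint switch_apart below 0.25 rad and x of pack_mid in the frame of drawer_floor between -0.09 and 0.09 m and y of pack_mid in the frame of drawer_floor between -0.085 and 0.085 m and z of pack_mid in the frame of drawer_floor between 0.015 and 0.045 m and angle between pack_mid's own z axis and vertical below 0.2 rad and contact force between pack and the fingers below 0.1 N and linear speed of pack below 0.03 m/s and value of joint unit_drawer0 below 0.01 m); the robot touches nothing.
It fails at once if the arm or the gripper's body bumps the switch bank or its guard tube (over 6 N; the fingers may touch) (contact force between bank and the arm above 6 N).
It fails at once if the finger leaves the bank (more than about 70 mm up or 100 mm back) while some of the row's switches are off and others still on (value of joint any of switch1, switch2, switch3, switch4 above 1.1 rad and value of joint any of switch1, switch2, switch3, switch4 below 0.8 rad and (z of the grasp point in the frame of bank above 0.215 m or x of the grasp point in the frame of bank below -0.12 m)).
It fails at once if the pack is taken from the charger before the switches are off and locked (distance of pack_mid from where it was at the start of the episode above 0.03 m and (not (value of joint switch1 above 1.1 rad) or not (value of joint switch2 above 1.1 rad) or not (value of joint switch3 above 1.1 rad) or not (value of joint switch4 above 1.1 rad) or not (value of joint locking_slide above 0.08 m))).
It fails at once if the pack is dropped (falls free faster than 0.5 m/s) (linear speed of pack above 0.5 m/s and contact force between pack and the fingers below 0.1 N).
It fails at once if the radio or the tape measure is shifted by more than 30 mm (distance of any of radio, tape from where it was at the start of the episode above 0.03 m).
It also fails if it takes over 72 s, if anything falls off the work surface, if the arm or the gripper's body presses on something with over 40 N, if the wrist force passes 120 N, or if a joint passes its speed limit or range.

## Working session

There is one attempt and no reset: what is moved stays moved. The work goes in short steps, Python scripts to look and compute and a tool call to move; the robot and the scene stay as the last step left them, time stands still between calls to the robot, and variables do not carry over. Pictures are saved under pics/ and viewed, at most 10 in all, crops included, and the job is handed in when it is done.

Besides the shell and the picture viewer there is one more tool, called after "Request:" as name(argument=value, ...), one argument or row to a line, values as JSON. servo_tool: Moves the arm, as the interface text tells. Its arguments: {"type":"object","properties":{"steps":{"type":"array"}},"required":["steps"]}

```bash
mkdir -p pics; cat > h.py <<'E'
import numpy as np, cv2
from workcell import sensors, imaging
def cam(n):
    d=imaging.get_image(n); d['f']=200/np.tan(np.radians(d['vertical_fov'])/2)
    d['R']=cv2.Rodrigues(np.array(d['rvec'],float))[0]; d['t']=np.array(d['tvec'],float).ravel(); return d
def K(d): return np.array([[d['f'],0,d['cx']],[0,d['f'],d['cy']],[0,0,1]])
def cloud(d):
    v,u=np.mgrid[0:400,0:640]; p=np.stack([u,v],-1).reshape(-1,1,2).astype(float)
    s=cv2.undistortPoints(p,K(d),np.array([d['k1'],0,0,0,0.])).reshape(400,640,2)
    z=d['range_z'].astype(float); c=np.dstack([s*z[...,None],z])
    w=(c-d['t'])@d['R']; w[z<=0]=np.nan; return w
E
python3 - <<'E'
from h import *
for n in('side','top'):
    d=cam(n); cv2.imwrite(f'pics/{n}0.png',d['color']); w=cloud(d); np.savez(f'{n}0.npz',w=w,c=d['color'])
    print(n,-d['R'].T@d['t'],d['R'][2],d['f'])
print(sensors.get_obs())
E
```

```text
side [ 503.05170648 -840.3406536   804.94181628] [ 0.05327897  0.76698043 -0.63945475] 488.00388397231774
top [ 452.65342435    9.23688198 1050.33766882] [ 0.08059132 -0.02643637 -0.99639659] 430.4788537752909
{'t': 0.1, 'qpos': array([-1.26401881e+00,  4.23738242e-01,  1.63060525e+00,  1.19636890e-06,
        1.08860280e+00, -1.90102220e-02]), 'qvel': array([ 0.00152264, -0.00011459, -0.00294988,  0.00012373, -0.0008261 ,
        0.00038578]), 'joint_torque': array([ 6.15306290e-04, -5.45609844e+01, -2.74324411e+01,  6.44266116e-02,
        1.88435800e-02, -7.65594137e-06]), 'ee_pos': array([ 199.90208687, -591.6412485 ,  221.99904814]), 'orientation': array([-3.09868263e+00, -5.09267893e-01,  3.03108530e-04]), 'ft_force': array([ 0.19503341, -0.94910708,  0.33087607]), 'moment': array([-0.01373021,  0.0010513 ,  0.05773823]), 'grasp_force': 0.0, 'width': 87.6950848308418}
```

View pics/side0.png

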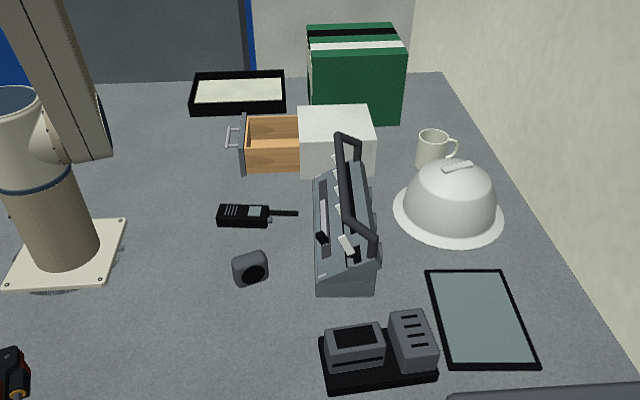

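View pics/top0.png

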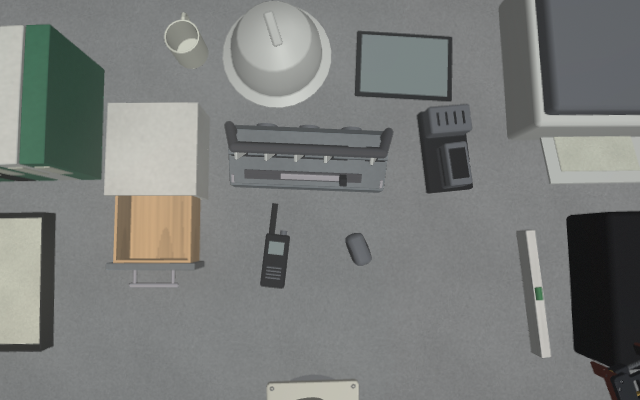

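The side view shows the bank at about (345,230), the pack on its charger at (355,350) and the open drawer at (270,145). In the top view the bank spans columns 228-390 at rows 125-190. Its slide grip is at (343,181), with the pack at (457,163) and the drawer at (157,228). The radio is at (275,260) and the tape at (358,249).

```bash
python3 - <<'E'
from h import *
D=np.load('top0.npz'); w=D['w']; c=D['c'].astype(int)
S=np.load('side0.npz'); ws=S['w']
print('desk z',np.nanmedian(w[300:330,300:500,2]),np.nanmedian(ws[300:380,150:220,2]))
def rect(P): 
    r=cv2.minAreaRect(P[:,:2].astype(np.float32)); return r
# bank face, from top
reg=w[120:196,222:396].reshape(-1,3); reg=reg[np.isfinite(reg[:,2])]
rng=np.random.default_rng(0); best=0
for _ in range(800):
    a=reg[rng.choice(len(reg),3,False)]; n=np.cross(a[1]-a[0],a[2]-a[0]); l=np.linalg.norm(n)
    if l<1: continue
    n=n/l; n*=np.sign(n[2])
    if not .8<n[2]<.93: continue
    m=abs((reg-a[0])@n)<2.5
    if m.sum()>best: best=m.sum(); M=m
P=reg[M]; ce=P.mean(0); n=np.linalg.svd(P-ce,full_matrices=False)[2][2]; n*=np.sign(n[2])
yaw=np.arctan2(-n[1],-n[0]); print('face n',n,'yaw deg',np.degrees(yaw),best,len(reg))
ex=np.array([np.cos(yaw),np.sin(yaw),0]); ey=np.array([-ex[1],ex[0],0])
print('face z at ce',ce, 'r85 z range',np.percentile(P[:,2],[1,99]))
q=P-ce; print('y ext',np.percentile(q@ey,[.3,1,50,99,99.7]),'x ext',np.percentile(q@ex,[.3,1,99,99.7]))
r=cv2.minAreaRect((np.c_[q@ex,q@ey]).astype(np.float32)); print(r)
# origin: x where plane height is 85
t=(85-ce[2])/(-(n@ex)/n[2]); 
lo,hi=np.percentile(q@ey,[.3,99.7]); o=ce+ex*t+ey*(lo+hi)/2; o[2]=0; print('bank origin',o)
# all bank points in bank frame per camera: above 50, y extents, tube
for nm,W in(('top',w),('side',ws)):
    A=W.reshape(-1,3); A=A[np.isfinite(A[:,2])]; b=np.c_[(A-o)@ex,(A-o)@ey,A[:,2]]
    k=(abs(b[:,0])<75)&(abs(b[:,1])<200)&(b[:,2]>15); b=b[k]
    print(nm,'y',np.percentile(b[:,1],[.3,1,99,99.7]),'x',np.percentile(b[:,0],[.3,1,99,99.7]))
    tb=b[(b[:,2]>188)&(abs(b[:,1])<130)]; print(' tube x,z',len(tb),np.percentile(tb[:,0],[2,50,98]),np.percentile(tb[:,2],[50,98]))
    h=b[:,2]-(85+b[:,0]*np.tan(np.pi/6)); off=h*np.cos(np.pi/6); 
    g=b[(off>24)&(off<36)&(b[:,0]<-38)&(b[:,2]<130)]; print(' grip',len(g),np.median(g,0) if len(g) else '',np.ptp(g,0) if len(g) else '')
    p=b[(off>40)&(off<55)&(b[:,0]<20)&(b[:,0]>-35)&(b[:,2]<165)]; print(' paddles y',np.histogram(p[:,1],np.arange(-180,181,10))[0])
# pack & drawer
def box(W,x0,x1,y0,y1,z0,z1,nm):
    A=W.reshape(-1,3);A=A[np.isfinite(A[:,2])]
    k=(A[:,0]>x0)&(A[:,0]<x1)&(A[:,1]>y0)&(A[:,1]<y1)&(A[:,2]>z0)&(A[:,2]<z1);A=A[k]
    print(nm,len(A),'z',np.percentile(A[:,2],[2,50,98]),rect(A)) if len(A)>5 else print(nm,'none')
for v,u in((163,457),(115,445),(185,432),(228,157),(262,155),(285,155),(150,150),(205,157),(260,275),(249,358),(181,343)): print((u,v),w[v,u].round(1))
for nm,W in(('t',w),('s',ws)):
    box(W,380,720,-420,-230,88,100,nm+' pack top')
    box(W,380,720,-420,-230,75,83,nm+' rear block')
    box(W,380,720,-420,-230,24,36,nm+' base')
    box(W,250,800,200,520,114,126,nm+' unit top')
    box(W,250,480,200,520,100,112,nm+' panel top')
    box(W,200,450,200,520,70,95,nm+' handle')
    box(W,200,580,200,520,90,102,nm+' walls')
    box(W,200,580,200,520,15,28,nm+' floor')
E
```

```text
desk z 0.02690784797760375 -0.3135646393180038
face n [-0.49271971  0.02815165  0.86973258] yaw deg -3.2700520771897397 4864 13176
face z at ce [ 6.23058067e+02 -4.00600962e-01  8.44390352e+01] r85 z range [ 51.4106676  117.22188623]
y ext [-178.53147819 -175.28456315    1.23377342  174.18328457  177.65736972] x ext [-57.83514562 -56.31780119  57.94863708  58.81933586]
((0.2676353454589844, -0.1724395751953125), (359.4635009765625, 118.34220123291016), 89.85527038574219)
bank origin [624.02011164  -0.8933346    0.        ]
top y [-177.36163817 -173.25107781  174.38699386  178.26283435] x [-59.93556365 -59.71168753  70.73294501  72.65609252]
 tube x,z 1300 [-9.59687374 -1.4943196   9.23569529] [203.20254594 207.16234816]
 grip 57 [-48.97255636 -80.68695813  92.71374146] [16.40643227 15.81304961 13.85278095]
 paddles y [ 0  0  0  6 22  0  0  0  0  0  0  0  0  7 21  0  0  0  0  0 32  0  0  0
  0  0 22 15  0  0  0  0  6 36  0  0]
side y [-182.38698187 -181.67077951  169.19989305  176.05063979] x [-58.64837943 -57.60566432  70.82993331  72.89046238]
 tube x,z 672 [-8.75406219 -0.04027508 
[... 2402 characters left out ...]
376.55438232421875), (277.37060546875, 246.72103881835938), 88.57764434814453)
s panel top 222 z [100.76704249 106.77992266 109.51067435] ((418.2015686035156, 345.9206848144531), (197.92462158203125, 64.26532745361328), 89.15141296386719)
s handle 471 z [71.14134574 83.84635668 94.62345476] ((397.9581604003906, 339.482421875), (190.43202209472656, 103.7401351928711), 89.98645782470703)
s walls 521 z [ 90.28524756  96.11962112 101.18162478] ((466.8686218261719, 340.09332275390625), (190.9112548828125, 230.23643493652344), 87.59163665771484)
s floor 676 z [16.54976039 22.0279186  27.73219731] ((485.67999267578125, 338.3049011230469), (189.10643005371094, 191.83595275878906), 87.48619842529297)
```

```bash
python3 - <<'E'
from h import *
def f(W,x0,x1,y0,y1,z0,z1):
    A=W.reshape(-1,3);A=A[np.isfinite(A[:,2])]
    return A[(A[:,0]>x0)&(A[:,0]<x1)&(A[:,1]>y0)&(A[:,1]<y1)&(A[:,2]>z0)&(A[:,2]<z1)]
def rep(P,yaw,nm):
    a=np.radians(yaw);R=np.array([[np.cos(a),-np.sin(a)],[np.sin(a),np.cos(a)]]); q=P[:,:2]@R
    lo=np.percentile(q,1,0);hi=np.percentile(q,99,0); print(nm,len(P),'size',(hi-lo).round(1),'ctr',(R@((lo+hi)/2)).round(1),'z',np.median(P[:,2]).round(1), cv2.minAreaRect(P[:,:2].astype(np.float32))[2])
for n in('top0','side0'):
    w=np.load(n+'.npz')['w']; c=np.load(n+'.npz')['c'].astype(int)
    P=f(w,540,672,-420,-250,90,99); rep(P,4.4,n+' pack')
    B=f(w,540,560,-420,-250,20,36); e=np.polyfit(B[:,1],B[:,0],1) if len(B) else 0
    P=f(w,665,760,-420,-250,78,92); rep(P,4.4,n+' rear')
    u=w.copy(); u[(c.max(2)-c.min(2))>25]=np.nan
    T=f(u,520,760,230,460,116,124); rep(T,-2.5,n+' unit')
    H=f(w,385,412,230,460,101,112); k=np.polyfit(H[:,1],H[:,0],1); print('panel yaw',np.degrees(np.arctan(-k[0]))); rep(H,-2.5,'panel top')
    h=f(w,335,362,230,460,70,95); k=np.polyfit(h[:,1],h[:,0],1); print('handle yaw',np.degrees(np.arctan(-k[0]))); rep(h,-2.5,'handle')
    F=f(w,405,560,230,460,15,28); rep(F,-2.5,'floor')
E
```

```text
top0 pack 969 size [97.  52.6] ctr [ 609.7 -342.4] z 94.4 5.808104515075684
top0 rear 1150 size [62.9 97.7] ctr [ 716.4 -331.5] z 84.7 4.002707481384277
top0 unit 8266 size [200.5 197. ] ctr [649.8 342.1] z 119.8 89.21060943603516
panel yaw -1.0775467718661602
panel top 628 size [ 17.3 188.5] ctr [393.5 346.2] z 107.2 88.7212142944336
handle yaw -0.11410867572519251
handle 273 size [ 17.4 105.6] ctr [353.1 345.6] z 86.2 89.0390625
floor 3714 size [145.8 165.1] ctr [480.  342.9] z 21.8 89.17121887207031
side0 pack 1494 size [96.1 52. ] ctr [ 609.8 -344.9] z 94.2 6.062761306762695
side0 rear 1770 size [62.7 96.4] ctr [ 716.  -335.2] z 84.8 4.7608160972595215
side0 unit 2587 size [201.3 198.8] ctr [650.4 340.8] z 119.8 88.57764434814453
panel yaw -1.1156476760310237
panel top 215 size [ 18.4 189.4] ctr [394.2 343.5] z 106.8 88.86227416992188
handle yaw -1.2819839184039765
handle 99 size [ 16.4 103. ] ctr [354.4 345.8] z 84.9 89.4567642211914
floor 624 size [153.2 183.9] ctr [482.9 337.8] z 22.0 88.72412109375
```

Request:
servo_tool(
  steps=[
    [[0.02, 0.03, 0.015], [0, 0, -3], -1],
    [[0.02, 0.03, 0.015], [0, 0, -3], -1],
    [[0.02, 0.03, 0.015], [0, 0, -3], -1],
    [[0.02, 0.03, 0.015], [0, 0, -3], -1],
    [[0.02, 0.03, 0.015], [0, 0, -3], -1],
    [[0.02, 0.03, 0.01], [0, 0, -3], -1],
    [[0.02, 0.03, 0.01], [0, 0, -3], -1],
    [[0.02, 0.03, 0], [0, 0, -0.9], -1],
  ],
)

```text
t: 0.77
ee_pos: [361.2, -351.2, 319.6]
orientation: [3.138, -0.093, 0.004]
ft_force: [0.8, -0.3, 0.0]
width: 38.1
grasp_force: 0.0
```

Request:
servo_tool(
  steps=[
    [[0.01, 0.034, 0], [-0.14, -2.5, 0], -1],
    [[0.01, 0.034, 0], [-0.14, -2.5, 0], -1],
    [[0.01, 0.034, 0], [-0.14, -2.5, 0], -1],
    [[0.01, 0.034, 0], [-0.14, -2.5, 0], -1],
    [[0.01, 0.034, 0], [-0.14, -2.5, 0], -1],
    [[0.01, 0.034, 0], [-0.14, -2.5, 0], -1],
    [[0.01, 0.034, 0], [-0.14, -2.5, 0], -1],
    [[0.01, 0.034, 0], [-0.14, -2.5, 0], -1],
  ],
)

```text
t: 1.43
ee_pos: [439.9, -78.5, 317.7]
orientation: [3.083, -0.088, 0.548]
ft_force: [0.3, 0.0, -0.3]
width: 0.2
grasp_force: 0.0
```

Request:
servo_tool(
  steps=[
    [[0.014, 0.037, -0.01], [-0.14, -2.5, 0], -1],
    [[0.014, 0.037, -0.01], [-0.14, -2.5, 0], -1],
    [[0.014, 0.037, -0.01], [-0.14, -2.5, 0], -1],
    [[0.014, 0.037, -0.015], [-0.14, -2.5, 0], -1],
    [[0.014, 0.037, -0.015], [-0.14, -2.5, 0], -1],
    [[0.014, 0.036, -0.015], [-0.14, -2.5, 0], -1],
    [[0.014, 0.036, -0.015], [-0.14, -2.5, 0], -1],
    [[0.014, 0.016, -0.015], [-0.14, -2.5, 0], -1],
  ],
)

```text
t: 2.1
ee_pos: [545.6, 143.3, 242.8]
orientation: [2.985, -0.043, 0.956]
ft_force: [0.1, 0.0, -0.1]
width: 0.8
grasp_force: 0.0
```

```bash
cat >> h.py <<'E'
from scipy.spatial.transform import Rotation as Ro
O=np.array([624,-.5,0.]); YAW=-3.27; RB=Ro.from_euler('z',YAW,degrees=True)
def tw(b): return (O+RB.apply(b)).round(1)
def st(rt=None):
    s=sensors.get_obs(); R=Ro.from_rotvec(s['orientation'])
    print('t',s['t'],'pos',s['ee_pos'].round(1),'bank',RB.inv().apply(s['ee_pos']-O).round(1),'tz in bank',RB.inv().apply(R.as_matrix()[:,2]).round(3),'f',s['ft_force'].round(1),'q',s['qpos'].round(2))
    if rt is not None: print('turn deg',np.degrees((rt*R.inv()).as_rotvec()).round(2))
def down(yaw): return Ro.from_euler('z',yaw,degrees=True)*Ro.from_rotvec([np.pi,0,0])
def tilt(a): return RB*Ro.from_euler('y',-a,degrees=True)*Ro.from_rotvec([np.pi,0,0])
E
python3 -c "
from h import *
st(tilt(40)); print(tw([-67,190,207]),tw([-3,190,130]),tw([-3,-80,130]),tw([-40,-118,74]),tw([-40,-19,74]))"
```

```text
t 2.1 pos [545.6 143.3 242.8] bank [-86.5 139.1 242.8] tz in bank [ 0.58   0.018 -0.814] f [ 0.1  0.  -0.1] q [ 0.35  0.14  2.14 -0.68  0.35  2.54]
turn deg [-0.3  -4.49 -1.67]
[567.9 193.  207. ] [631.8 189.4 130. ] [616.4 -80.2 130. ] [ 577.3 -116.    74. ] [583.  -17.2  74. ]
```

Request:
servo_tool(
  steps=[
    [[0, 0, 0], [-4.49, 0.26, 5.36], -1],
    [[0, 0, 0], [-4.49, 0.26, 5.36], -1],
    [[0, 0, 0], [-4.49, 0.26, 5.36], -1],
    [[0, 0, 0], [-4.49, 0.26, 5.36], -1],
    [[0, 0, 0], [-4.49, 0.26, 5.36], -1],
    [[0, 0, 0], [-4.49, 0.26, 5.36], -1],
    [[0, 0, 0], [-4.49, 0.26, 5.36], -1],
    [[0, 0, 0], [-4.49, 0.26, 5.36], -1],
  ],
)

```text
t: 2.77
ee_pos: [546.3, 139.5, 244.2]
orientation: [2.405, 1.182, 0.732]
ft_force: [1.0, -0.1, 0.4]
width: 0.4
grasp_force: 0.0
```

```bash
python3 -c "
from h import *
st(tilt(38)*Ro.from_euler('z',180,degrees=True))"
```

```text
t 2.7667 pos [546.3 139.5 244.2] bank [-85.6 135.3 244.2] tz in bank [ 0.597 -0.057 -0.8  ] f [ 1.  -0.1  0.4] q [ 0.4   0.15  2.14 -0.87  0.43  1.79]
turn deg [-73.02   6.95  99.11]
```

Request:
servo_tool(
  steps=[
    [[0.001, 0.0035, -0.002], [-4.15, 0.39, 5.64], -1],
    [[0.001, 0.0035, -0.002], [-4.15, 0.39, 5.64], -1],
    [[0.001, 0.0035, -0.002], [-4.15, 0.39, 5.64], -1],
    [[0.001, 0.0035, -0.002], [-4.15, 0.39, 5.64], -1],
    [[0.001, 0.0035, -0.002], [-4.15, 0.39, 5.64], -1],
    [[0.001, 0.0035, -0.002], [-4.15, 0.39, 5.64], -1],
    [[0.001, 0.0035, -0.002], [-4.15, 0.39, 5.64], -1],
    [[0.001, 0.0035, -0.002], [-4.15, 0.39, 5.64], -1],
  ],
)

```text
t: 3.43
ee_pos: [554.2, 167.6, 228.0]
orientation: [1.469, 2.053, 0.423]
ft_force: [-0.2, -0.5, 0.5]
width: 0.4
grasp_force: 0.0
```

```bash
python3 -c "
from h import *
st(tilt(37)*Ro.from_euler('z',180,degrees=True))"
```

```text
t 3.4333 pos [554.2 167.6 228. ] bank [-79.2 163.9 228. ] tz in bank [ 0.618 -0.037 -0.785] f [-0.2 -0.5  0.5] q [ 0.45  0.21  2.13 -1.03  0.4   1.01]
turn deg [-39.31   4.57  54.33]
```

```bash
python3 -c "
from h import *
T=lambda az,a: Ro.from_euler('z',az,degrees=True)*tilt(a)*Ro.from_euler('z',180,degrees=True)
st(T(12,37)); st(T(8,37)); print(T(12,37).as_matrix()[:,2])"
```

```text
t 3.4333 pos [554.2 167.6 228. ] bank [-79.2 163.9 228. ] tz in bank [ 0.618 -0.037 -0.785] f [-0.2 -0.5  0.5] q [ 0.45  0.21  2.13 -1.03  0.4   1.01]
turn deg [-40.33   0.45  65.83]
t 3.4333 pos [554.2 167.6 228. ] bank [-79.2 163.9 228. ] tz in bank [ 0.618 -0.037 -0.785] f [-0.2 -0.5  0.5] q [ 0.45  0.21  2.13 -1.03  0.4   1.01]
turn deg [-40.02   1.84  62.  ]
[ 0.59484273  0.09134251 -0.79863551]
```

Request:
servo_tool(
  steps=[
    [[0.001, 0.001, 0], [-3.36, 0.04, 5.48], -1],
    [[0.001, 0.001, 0], [-3.36, 0.04, 5.48], -1],
    [[0.001, 0.001, 0], [-3.36, 0.04, 5.48], -1],
    [[0.001, 0.001, 0], [-3.36, 0.04, 5.48], -1],
    [[0.001, 0.001, 0], [-3.36, 0.04, 5.48], -1],
    [[0.001, 0.001, 0], [-3.36, 0.04, 5.48], -1],
    [[0.001, 0.001, 0], [-3.36, 0.04, 5.48], -1],
    [[0.001, 0.001, 0], [-3.36, 0.04, 5.48], -1],
  ],
)

```text
t: 4.1
ee_pos: [562.2, 175.5, 228.1]
orientation: [0.385, 2.448, 0.193]
ft_force: [0.8, -0.6, 0.3]
width: 0.4
grasp_force: 0.0
```

Request:
servo_tool(
  steps=[
    [[0.001, 0.001, -0.002], [-3.36, 0.04, 5.48], -1],
    [[0.001, 0.001, -0.002], [-3.36, 0.04, 5.48], -1],
    [[0.001, 0.001, -0.002], [-3.36, 0.04, 5.48], -1],
    [[0.001, 0.001, -0.002], [-3.36, 0.04, 5.48], -1],
    [[0, 0.001, -0.002], [0, 0, 0], -1],
    [[0, 0.001, -0.002], [0, 0, 0], -1],
    [[0, 0, 0], [0, 0, 0], -1],
    [[0, 0, 0], [0, 0, 0], -1],
  ],
)

```text
t: 4.77
ee_pos: [565.9, 181.4, 216.4]
orientation: [-0.15, 2.492, 0.073]
ft_force: [1.3, 0.2, 0.3]
width: 0.5
grasp_force: 0.0
```

```bash
cat >> h.py <<'E'
T=lambda az,a: Ro.from_euler('z',az,degrees=True)*tilt(a)*Ro.from_euler('z',180,degrees=True)
E
python3 -c "
from h import *
st(T(12,37)); print(tw([-3,190,130]))"
```

```text
t 4.7667 pos [565.9 181.4 216.4] bank [-68.4 178.3 216.4] tz in bank [ 0.59   0.123 -0.798] f [1.3 0.2 0.3] q [ 0.35  0.22  2.14 -0.71  0.19 -0.68]
turn deg [-0.94 -0.09  1.52]
[631.8 189.4 130. ]
```

```bash
cat > fk.py <<'E'
from h import *
from scipy.optimize import least_squares
Q=np.array([[-1.264,.4237,1.6306,0,1.0886,-.019],[.35,.14,2.14,-.68,.35,2.54],[.40,.15,2.14,-.87,.43,1.79],[.45,.21,2.13,-1.03,.40,1.01],[.35,.22,2.14,-.71,.19,-.68]])
X=np.array([[199.9,-591.6,222],[545.6,143.3,242.8],[546.3,139.5,244.2],[554.2,167.6,228],[565.9,181.4,216.4]])
def fk(q,p):
    r=lambda a,x:Ro.from_euler(a,x)
    R1=r('z',q[0]);A=R1*r('y',q[1]);B=A*r('y',q[2]);C=B*r('z',q[3])*r('y',q[4])
    pos=R1.apply([p[4],0,p[0]])+A.apply([0,0,p[1]])+B.apply([p[5],0,p[2]])+C.apply([0,0,p[3]])
    return pos,C*r('z',q[5])
E
python3 - <<'E'
from fk import *
R=least_squares(lambda p:np.concatenate([fk(q,p)[0]-x for q,x in zip(Q,X)]+[p[4:]*.05]),[300,450,450,300,0,0])
p=R.x; print(p.round(1),'res',abs(R.fun[:15]).max().round(1))
s=sensors.get_obs(); print((fk(s['qpos'],p)[1].as_matrix()-Ro.from_rotvec(s['orientation']).as_matrix()).round(2))
np.save('p.npy',p)
def ik(pos,Rt,q0):
    e=lambda q:np.r_[fk(q,p)[0]-pos,300*(Rt*fk(q,p)[1].inv()).as_rotvec()]
    r=least_squares(e,q0,bounds=([-3,-.9,.09,-1.31,.05,-2.54],[3,2.11,2.58,4.45,2.69,2.54])); return r.x.round(2),r.cost.round(2)
q0=s['qpos']; M=fk(q0,p)[1].inv()*Ro.from_rotvec(s['orientation'])
for az in(0,12,20):
  for a in(32,37,42):
    for b in([-3,190,130],[-3,50,130],[-3,-80,130],[-40,-118,74],[-40,-19,74]):
      print(az,a,b,*ik(tw(b),T(az,a)*M.inv(),q0))
E
```

```text
[218.  535.1 406.1 260.5  62.6  37.7] res 11.4
[[ 0.92 -0.67 -0.  ]
 [-0.9  -1.08 -0.  ]
 [ 0.59 -0.62  0.  ]]
0 32 [-3, 190, 130] [ 0.38  0.48  1.99 -0.98  0.27 -0.23] 0.0
0 32 [-3, 50, 130] [ 0.12  0.43  2.1  -0.97  0.11 -0.46] 0.0
0 32 [-3, -80, 130] [-0.15  0.42  2.11  0.76  0.07 -2.41] 0.0
0 32 [-40, -118, 74] [-0.21  0.49  2.15  0.84  0.05 -2.54] 470.88
0 32 [-40, -19, 74] [-0.    0.48  2.17 -1.31  0.05 -0.21] 384.58
0 37 [-3, 190, 130] [ 0.39  0.48  2.02 -1.31  0.27  0.1 ] 35.14
0 37 [-3, 50, 130] [ 0.12  0.42  2.11 -1.31  0.1  -0.12] 144.47
0 37 [-3, -80, 130] [-0.14  0.41  2.11  0.9   0.05 -2.54] 201.31
0 37 [-40, -118, 74] [-0.16  0.47  2.15 -1.31  0.05 -0.35] 1749.71
0 37 [-40, -19, 74] [-0.    0.46  2.16 -1.31  0.05 -0.21] 1250.45
0 42 [-3, 190, 130] [ 0.4   0.47  2.01 -1.31  0.29  0.11] 495.0
0 42 [-3, 50, 130] [ 0.12  0.41  2.1  -1.31  0.1  -0.12] 802.81
0 42 [-3, -80, 130] [-0.1   0.4   2.11 -1.31  0.05 -0.29] 1088.98
0 42 [-40, -118, 74] [-0.16  0.46  2.15 -1.31  0.05 -0.34] 3176.52
0 42 [-40, -19, 74] [-0.    0.45  2.16 -1.31  0.05 -0.21] 2636.76
12 32 [-3, 190, 130]
[... 1263 characters left out ...]
  2.13  0.68  0.13 -2.54] 1053.75
20 37 [-3, 190, 130] [ 0.31  0.46  2.05 -1.31  0.05 -0.24] 104.78
20 37 [-3, 50, 130] [ 0.05  0.41  2.08  0.78  0.12 -2.54] 470.63
20 37 [-3, -80, 130] [-0.17  0.41  2.04  0.61  0.25 -2.54] 1460.35
20 37 [-40, -118, 74] [-0.21  0.47  2.1   0.56  0.18 -2.54] 3429.08
20 37 [-40, -19, 74] [-0.04  0.46  2.14  0.7   0.09 -2.54] 2246.27
20 42 [-3, 190, 130] [ 0.31  0.45  2.04 -1.31  0.05 -0.24] 592.97
20 42 [-3, 50, 130] [ 0.07  0.4   2.09  0.8   0.07 -2.54] 1327.83
20 42 [-3, -80, 130] [-0.16  0.4   2.05  0.64  0.2  -2.54] 2793.93
20 42 [-40, -118, 74] [-0.2   0.46  2.11  0.58  0.13 -2.54] 5408.48
20 42 [-40, -19, 74] [-0.02  0.45  2.15  0.72  0.05 -2.54] 3889.09
```

```bash
cat >> fk.py <<'E'
import os,pickle
def log():
    s=sensors.get_obs(); L=pickle.load(open('log.p','rb')) if os.path.exists('log.p') else [(np.array([-1.26401881,.423738242,1.63060525,0,1.0886028,-.019010222]),np.array([199.90208687,-591.6412485,221.99904814]))]
    L.append((s['qpos'],s['ee_pos'])); pickle.dump(L,open('log.p','wb')); return L,s
def fit():
    L,s=log()
    g=lambda p:np.concatenate([fk(q,p)[0]-x for q,x in L]+[.1*(fk(q,p)[0]-x) for q,x in zip(Q,X)]+[(p-[220,535,406,260,60,40])*.02])
    R=least_squares(g,[220,535,406,260,60,40]); p=R.x
    print('fit',p.round(1),'res',abs(R.fun[:3*len(L)]).max().round(2)); return p,s
PI=Ro.from_euler('z',180,degrees=True)
LO=[-3,-.9,.09,-1.31,.0,-2.54];HI=[3,2.11,2.58,4.45,2.69,2.54]
def ik(pos,Rt,q0,p):
    e=lambda q:np.r_[fk(q,p)[0]-pos,300*(Rt*(fk(q,p)[1]*PI).inv()).as_rotvec()]
    r=least_squares(e,q0,bounds=(LO,HI)); return r.x,r.cost
TT=lambda az,a: Ro.from_euler('z',az,degrees=True)*tilt(a)   # tool y to bank -y (unflipped)
E
python3 - <<'E'
from fk import *
p,s=fit()
R=Ro.from_rotvec(s['orientation']); print('Mz',np.degrees(((fk(s['qpos'],p)[1]*PI).inv()*R).as_rotvec()))
for b,az in(([-62,190,207],10),([-3,190,130],10),([-3,190,130],15),([-3,50,130],5),([-3,-80,130],0),([-40,-118,74],0),([-40,-19,74],0)):
  for a in(42,45):
    q,c=ik(tw(b),TT(az,a),[.3,.3,2.1,3.6,.3,-1.7],p); print(az,a,b,q.round(2),c.round(1))
E
```

```text
fit [182.8 497.3 359.2 227.1 112.8  22.5] res 11.32
Mz [-1.76635402e-14  9.71494709e-15 -9.00000000e+01]
10 42 [-62, 190, 207] [ 0.3   0.25  2.17  2.32  0.   -2.18] 775.8
10 45 [-62, 190, 207] [ 0.3   0.24  2.17  2.34  0.   -2.2 ] 975.2
10 42 [-3, 190, 130] [ 0.28  0.46  2.04  2.47  0.   -2.34] 1017.6
10 45 [-3, 190, 130] [ 0.26  0.46  2.06  2.65  0.07 -2.54] 1494.3
15 42 [-3, 190, 130] [ 0.27  0.47  2.06  2.59  0.07 -2.54] 561.9
15 45 [-3, 190, 130] [ 0.26  0.47  2.08  2.58  0.12 -2.54] 938.3
5 42 [-3, 50, 130] [ 0.05  0.43  2.15  2.56  0.12 -2.54] 581.8
5 45 [-3, 50, 130] [ 0.03  0.42  2.16  2.55  0.17 -2.54] 964.8
0 42 [-3, -80, 130] [-0.18  0.43  2.18  2.44  0.19 -2.54] 238.3
0 45 [-3, -80, 130] [-0.19  0.43  2.19  2.44  0.24 -2.54] 501.9
0 42 [-40, -118, 74] [-0.29  0.51  2.24  2.35  0.31 -2.54] 1019.7
0 45 [-40, -118, 74] [-0.3   0.51  2.25  2.34  0.36 -2.54] 1523.7
0 42 [-40, -19, 74] [-0.1   0.49  2.25  2.51  0.25 -2.54] 1769.6
0 45 [-40, -19, 74] [-0.11  0.49  2.26  2.51  0.29 -2.54] 2423.6
```

```bash
sed -i "s/pos=R1.apply(\[p\[4\],0,p\[0\]\])/pos=R1.apply([p[4],p[6],p[0]])/; s/\[220,535,406,260,60,40\]/[220,535,406,260,60,0,10]/g; s/^PI=.*/PI=Ro.from_euler('z',90,degrees=True)/" fk.py
python3 - <<'E'
from fk import *
p,s=fit(); np.save('p.npy',p)
for b,az in(([-62,190,207],10),([-3,190,130],10),([-3,190,130],15),([-3,50,130],5),([-3,-80,130],0),([-40,-118,74],0),([-40,-19,74],0)):
  for a in(42,46):
   for k in(0,180):
    q,c=ik(tw(b),TT(az,a)*Ro.from_euler('z',k,degrees=True),[.3,.3,2.1,3.6,.3,-1.5 if k==0 else 1.5],p); print(az,a,b,k,q.round(2),c.round(1))
E
```

```text
fit [251.6 579.5 460.2 297.5   3.4  52.5  10.9] res 0.98
10 42 [-62, 190, 207] 0 [ 0.39  0.27  2.2   4.32  0.19 -2.54] 57.1
10 42 [-62, 190, 207] 180 [0.39 0.27 2.19 4.45 0.18 0.47] 23.4
10 46 [-62, 190, 207] 0 [ 0.41  0.27  2.21  4.18  0.24 -2.39] 0.0
10 46 [-62, 190, 207] 180 [0.41 0.27 2.21 4.18 0.24 0.75] 0.0
10 42 [-3, 190, 130] 0 [ 0.34  0.47  2.11  3.9   0.22 -2.15] 0.0
10 42 [-3, 190, 130] 180 [0.34 0.47 2.11 3.9  0.22 0.99] 0.0
10 46 [-3, 190, 130] 0 [ 0.35  0.48  2.15  3.68  0.33 -1.92] 0.0
10 46 [-3, 190, 130] 180 [0.35 0.48 2.15 3.68 0.33 1.22] 0.0
15 42 [-3, 190, 130] 0 [ 0.3   0.46  2.12  3.51  0.19 -1.86] 0.0
15 42 [-3, 190, 130] 180 [0.3  0.46 2.12 3.51 0.19 1.28] 0.0
15 46 [-3, 190, 130] 0 [ 0.31  0.48  2.16  3.39  0.31 -1.74] 0.0
15 46 [-3, 190, 130] 180 [0.31 0.48 2.16 3.39 0.31 1.41] 0.0
5 42 [-3, 50, 130] 0 [ 0.08  0.43  2.19  3.28  0.22 -1.68] 0.0
5 42 [-3, 50, 130] 180 [0.08 0.43 2.19 3.28 0.22 1.47] 0.0
5 46 [-3, 50, 130] 0 [ 0.08  0.45  2.23  3.24  0.35 -1.63] 0.0
5 46 [-3, 50, 130] 180 [0.08 0.45 2.23 3.24 0.35 1.51] 0.0
0 42 [-3, -80, 130] 0 [-0.19  0.43  2.2   2.76  0.24 -1.29] 0.0
0 42 [-3, -80, 130] 180 [-0.19  0.43  2.2   2.76  0.24  1.85] 0.0
0 46 [-3, -80, 130] 0 [-0.19  0.45  2.24  2.86  0.36 -1.4 ] 0.0
0 46 [-3, -80, 130] 180 [-0.19  0.45  2.24  2.86  0.36  1.74] 0.0
0 42 [-40, -118, 74] 0 [-0.3   0.54  2.29  2.75  0.43 -1.4 ] 0.0
0 42 [-40, -118, 74] 180 [-0.3   0.54  2.29  2.75  0.43  1.75] 0.0
0 46 [-40, -118, 74] 0 [-0.31  0.57  2.32  2.8   0.57 -1.46] 0.0
0 46 [-40, -118, 74] 180 [-0.31  0.57  2.32  2.8   0.57  1.68] 0.0
0 42 [-40, -19, 74] 0 [-0.04  0.53  2.31  3.16  0.43 -1.58] 0.0
0 42 [-40, -19, 74] 180 [-0.04  0.53  2.31  3.16  0.43  1.56] 0.0
0 46 [-40, -19, 74] 0 [-0.04  0.57  2.34  3.16  0.57 -1.58] 0.0
0 46 [-40, -19, 74] 180 [-0.04  0.57  2.34  3.16  0.57  1.56] 0.0
```

```bash
cat >> fk.py <<'E'
def plan(p,q0,qT,x0,xT,bump,nseg,rows,x=None):
    """joint-space wrist path, TCP straight from x0 to xT; prints per-row increments of each segment"""
    R0=fk(q0,p)[1]*PI; P0=np.array(x0,float); q=np.array(q0)
    for i in range(1,nseg+1):
        u=i/nseg; w=q0[3:]+(qT[3:]-q0[3:])*u; w[1]+=bump*np.sin(np.pi*u); P=np.array(x0)+(np.array(xT)-x0)*u
        q[:3]=least_squares(lambda v:fk(np.r_[v,w],p)[0]-P,q[:3]).x; q[3:]=w
        R=fk(q,p)[1]*PI; print(((P-P0)/rows/1000).round(4),np.degrees((R*R0.inv()).as_rotvec()/rows).round(2),'q',q.round(2)); R0,P0=R,P
E
python3 - <<'E'
from fk import *
p,s=fit()
xT=tw([-72,171,200]); qT,c=ik(xT,TT(15,46),[.3,.3,2.1,3.6,.3,-1.5],p); print(xT,qT.round(2),c)
plan(p,s['qpos'],qT,s['ee_pos'],xT,.25,8,4)
E
```

```text
fit [252.7 580.5 461.6 298.4   1.9  53.   10.9] res 1.02
[561.9 174.3 200. ] [ 0.33  0.26  2.26  3.6   0.2  -1.93] 6.525146131968358e-26
[-0.0001 -0.0002 -0.0005] [ 3.45  2.03 -4.45] q [ 0.31  0.23  2.08 -0.17  0.29 -0.84]
[-0.0001 -0.0002 -0.0005] [ 4.32  2.12 -4.38] q [ 0.22  0.24  2.06  0.37  0.37 -0.99]
[-0.0001 -0.0002 -0.0005] [ 4.72  1.67 -4.39] q [ 0.12  0.25  2.09  0.91  0.43 -1.15]
[-0.0001 -0.0002 -0.0005] [ 4.24  1.03 -4.49] q [ 0.07  0.27  2.17  1.45  0.45 -1.31]
[-0.0001 -0.0002 -0.0005] [ 3.08  0.66 -4.41] q [ 0.09  0.28  2.26  1.98  0.43 -1.46]
[-0.0001 -0.0002 -0.0005] [ 2.06  0.71 -4.13] q [ 0.18  0.28  2.3   2.52  0.37 -1.62]
[-0.0001 -0.0002 -0.0005] [ 1.87  1.12 -3.94] q [ 0.27  0.27  2.3   3.06  0.29 -1.78]
[-0.0001 -0.0002 -0.0005] [ 2.5   1.58 -3.94] q [ 0.33  0.26  2.26  3.6   0.2  -1.93]
```

Request:
servo_tool(
  steps=[
    [[0, 0, 0], [3.45, 2.03, -4.45], -1],
    [[0, 0, 0], [3.45, 2.03, -4.45], -1],
    [[0, 0, 0], [3.45, 2.03, -4.45], -1],
    [[0, 0, 0], [3.45, 2.03, -4.45], -1],
    [[0, 0, 0], [4.3, 2.1, -4.4], -1],
    [[0, 0, 0], [4.3, 2.1, -4.4], -1],
    [[0, 0, 0], [4.3, 2.1, -4.4], -1],
    [[0, 0, 0], [4.3, 2.1, -4.4], -1],
  ],
)

```text
t: 5.43
ee_pos: [566.3, 181.7, 217.1]
orientation: [0.903, 2.589, 0.533]
ft_force: [0.4, -0.1, -0.6]
width: 0.5
grasp_force: 0.0
```

```bash
cat > nx.py <<'E'
from fk import *
import sys
n=int(sys.argv[1])
p,s=fit(); print('now',s['ee_pos'].round(1),s['qpos'].round(2))
xT=tw([-72,171,200]); qT,c=ik(xT,TT(15,46),[.3,.3,2.1,3.6,.3,-1.5],p)
plan(p,s['qpos'],qT,s['ee_pos'],xT,float(sys.argv[2]),n,4)
E
python3 nx.py 6 .15
```

```text
fit [282.6 575.8 476.1 306.5  -3.1  65.3  11.8] res 0.66
now [566.3 181.7 217.1] [ 0.22  0.23  2.05  0.36  0.38 -0.98]
[-0.0002 -0.0003 -0.0007] [ 4.72  1.59 -4.4 ] q [ 0.12  0.25  2.09  0.9   0.43 -1.14]
[-0.0002 -0.0003 -0.0007] [ 4.33  1.07 -4.48] q [ 0.06  0.27  2.17  1.44  0.45 -1.3 ]
[-0.0002 -0.0003 -0.0007] [ 3.19  0.67 -4.39] q [ 0.08  0.28  2.25  1.98  0.44 -1.46]
[-0.0002 -0.0003 -0.0007] [ 2.06  0.7  -4.09] q [ 0.17  0.29  2.3   2.52  0.39 -1.61]
[-0.0002 -0.0003 -0.0007] [ 1.78  1.13 -3.89] q [ 0.27  0.28  2.3   3.06  0.31 -1.77]
[-0.0002 -0.0003 -0.0007] [ 2.46  1.66 -3.91] q [ 0.33  0.26  2.26  3.6   0.2  -1.93]
```

Tracks exactly; continue.

Request:
servo_tool(
  steps=[
    [[0, 0, 0], [4.7, 1.6, -4.4], -1],
    [[0, 0, 0], [4.7, 1.6, -4.4], -1],
    [[0, 0, 0], [4.7, 1.6, -4.4], -1],
    [[0, 0, 0], [4.7, 1.6, -4.4], -1],
    [[0, 0, 0], [4.3, 1.1, -4.5], -1],
    [[0, 0, 0], [4.3, 1.1, -4.5], -1],
    [[0, 0, 0], [4.3, 1.1, -4.5], -1],
    [[0, 0, 0], [4.3, 1.1, -4.5], -1],
  ],
)

```text
t: 6.1
ee_pos: [566.3, 181.1, 216.8]
orientation: [1.933, 2.103, 1.135]
ft_force: [0.1, 0.6, 0.2]
width: 0.9
grasp_force: 0.0
```

Request:
servo_tool(
  steps=[
    [[0, 0, 0], [3.2, 0.7, -4.4], -1],
    [[0, 0, 0], [3.2, 0.7, -4.4], -1],
    [[0, 0, 0], [3.2, 0.7, -4.4], -1],
    [[0, 0, 0], [3.2, 0.7, -4.4], -1],
    [[0, 0, 0], [2.1, 0.7, -4.1], -1],
    [[0, 0, 0], [2.1, 0.7, -4.1], -1],
    [[0, 0, 0], [2.1, 0.7, -4.1], -1],
    [[0, 0, 0], [2.1, 0.7, -4.1], -1],
  ],
)

```text
t: 6.77
ee_pos: [565.8, 181.3, 216.5]
orientation: [-2.542, -1.235, -1.354]
ft_force: [-0.4, -0.3, 0.3]
width: 0.5
grasp_force: 0.0
```

```bash
python3 nx.py 2 0
```

```text
fit [308.3 563.2 482.1 308.2   1.8  76.1  11.9] res 0.35
now [565.8 181.3 216.5] [ 0.18  0.27  2.28  2.45  0.35 -1.54]
[-0.0005 -0.0009 -0.0021] [ 1.83  1.18 -3.91] q [ 0.27  0.27  2.28  3.02  0.28 -1.73]
[-0.0005 -0.0009 -0.0021] [ 2.34  1.54 -3.92] q [ 0.33  0.27  2.26  3.59  0.2  -1.93]
```

Request:
servo_tool(
  steps=[
    [[-0.0005, -0.001, -0.002], [1.8, 1.2, -3.9], -1],
    [[-0.0005, -0.001, -0.002], [1.8, 1.2, -3.9], -1],
    [[-0.0005, -0.001, -0.002], [1.8, 1.2, -3.9], -1],
    [[-0.0005, -0.001, -0.002], [1.8, 1.2, -3.9], -1],
    [[-0.0005, -0.001, -0.002], [2.3, 1.5, -3.9], -1],
    [[-0.0005, -0.001, -0.002], [2.3, 1.5, -3.9], -1],
    [[-0.0005, -0.001, -0.002], [2.3, 1.5, -3.9], -1],
    [[-0.0005, -0.001, -0.002], [2.3, 1.5, -3.9], -1],
  ],
)

```text
t: 7.43
ee_pos: [561.8, 173.8, 200.6]
orientation: [-2.807, -0.296, -1.192]
ft_force: [0.9, -0.3, -0.0]
width: 0.5
grasp_force: 0.0
```

```bash
python3 -c "
from fk import *
st(TT(15,46)); p,s=fit(); print((tw([-5,190,131])-s['ee_pos'])/8)
q=s['qpos']
for b,az in(([-5,190,131],15),([-5,120,131],11),([-5,50,131],7),([-5,-20,131],4),([-5,-80,131],0),([-50,-100,155],0),([-40,-118,74],0)):
  q,c=ik(tw(b),TT(az,46),q,p); print(b,tw(b),q.round(2),c.round(1))
"
```

```text
t 7.4333 pos [561.8 173.8 200.6] bank [-72.  170.5 200.6] tz in bank [ 0.695  0.186 -0.695] f [ 0.9 -0.3 -0. ] q [ 0.33  0.27  2.26  3.6   0.2  -1.94]
turn deg [ 0.22  0.04 -0.2 ]
fit [309.3 562.8 482.5 308.3   1.8  76.5  11.9] res 0.27
[ 8.49584009  1.95938348 -8.70171379]
[-5, 190, 131] [629.8 189.5 131. ] [ 0.31  0.5   2.14  3.4   0.3  -1.74] 0.0
[-5, 120, 131] [625.9 119.6 131. ] [ 0.19  0.48  2.18  3.26  0.33 -1.65] 0.0
[-5, 50, 131] [621.9  49.7 131. ] [ 0.06  0.47  2.21  3.13  0.34 -1.56] 0.0
[-5, -20, 131] [617.9 -20.2 131. ] [-0.09  0.46  2.22  2.93  0.35 -1.44] 0.0
[-5, -80, 131] [614.4 -80.1 131. ] [-0.2   0.47  2.22  2.84  0.36 -1.39] 0.0
[-50, -100, 155] [568.4 -97.5 155. ] [-0.27  0.37  2.3   2.68  0.35 -1.29] 0.0
[-40, -118, 74] [ 577.3 -116.    74. ] [-0.31  0.6   2.28  2.78  0.55 -1.44] 0.0
```

Request:
servo_tool(
  steps=[
    [[0.0086, 0.002, -0.0089], [0, 0, 0], -1],
    [[0.0086, 0.002, -0.0089], [0, 0, 0], -1],
    [[0.0086, 0.002, -0.0089], [0, 0, 0], -1],
    [[0.0086, 0.002, -0.0089], [0, 0, 0], -1],
    [[0.0086, 0.002, -0.0089], [0, 0, 0], -1],
    [[0.0086, 0.002, -0.0089], [0, 0, 0], -1],
    [[0.0086, 0.002, -0.0089], [0, 0, 0], -1],
    [[0.0086, 0.002, -0.0089], [0, 0, 0], -1],
  ],
)

```text
t: 8.1
ee_pos: [631.3, 189.8, 129.1]
orientation: [-2.807, -0.301, -1.194]
ft_force: [-1.1, 0.1, 1.1]
width: 0.0
grasp_force: 0.0
```

```bash
python3 - <<'E'
from h import *
st(); d=cam('side'); cv2.imwrite('pics/s1.png',cv2.resize(d['color'][100:320,250:450],None,fx=2.7,fy=2.7))
E
```

```text
t 8.1 pos [631.3 189.8 129.1] bank [ -3.6 190.4 129.1] tz in bank [ 0.695  0.187 -0.694] f [-1.1  0.1  1.1] q [ 0.31  0.5   2.14  3.39  0.31 -1.75]
```

View pics/s1.png

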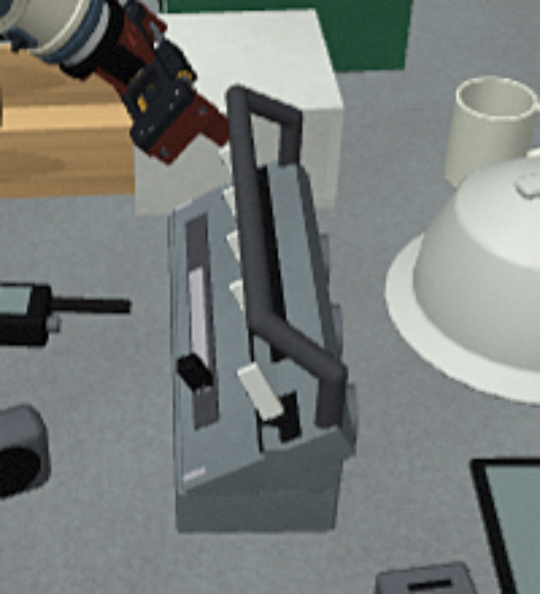

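The fingertip (crop pixel about (222,130)) sits beyond switch1, reaching in below the guard tube from the low front. Nothing touches, and all the paddles are still up. Sweeping now.

Request:
servo_tool(
  steps=[
    [[-0.001, -0.017, 0], [0, 0, -0.9], -1],
    [[-0.001, -0.017, 0], [0, 0, -0.9], -1],
    [[-0.001, -0.017, 0], [0, 0, -0.9], -1],
    [[-0.001, -0.017, 0], [0, 0, -0.9], -1],
    [[-0.001, -0.017, 0], [0, 0, -0.9], -1],
    [[-0.001, -0.017, 0], [0, 0, -0.9], -1],
    [[-0.001, -0.017, 0], [0, 0, -0.9], -1],
    [[-0.001, -0.017, 0], [0, 0, -0.9], -1],
  ],
)

```text
t: 8.82
ee_pos: [622.6, 52.9, 129.9]
orientation: [-2.864, -0.126, -1.218]
ft_force: [0.3, -0.3, 0.0]
width: 0.4
grasp_force: 0.0
```

```bash
python3 -c "
from h import *
st(); print(tw([-4,-80,129.5]))"
```

```text
t 8.8167 pos [622.6  52.9 129.9] bank [ -4.4  53.2 129.9] tz in bank [ 0.713  0.097 -0.694] f [ 0.3 -0.3  0. ] q [ 0.06  0.47  2.21  3.1   0.34 -1.55]
[615.4 -80.1 129.5]
```

Request:
servo_tool(
  steps=[
    [[-0.001, -0.017, 0], [0, 0, -0.9], -1],
    [[-0.001, -0.017, 0], [0, 0, -0.9], -1],
    [[-0.001, -0.017, 0], [0, 0, -0.9], -1],
    [[-0.001, -0.017, 0], [0, 0, -0.9], -1],
    [[-0.001, -0.017, 0], [0, 0, -0.9], -1],
    [[-0.001, -0.017, 0], [0, 0, -0.9], -1],
    [[-0.001, -0.017, 0], [0, 0, -0.9], -1],
    [[0, -0.013, 0], [0, 0, -0.9], -1],
  ],
)

```text
t: 9.48
ee_pos: [615.6, -79.6, 129.8]
orientation: [2.87, -0.055, 1.219]
ft_force: [0.5, -1.1, 0.1]
width: 0.4
grasp_force: 0.0
```

```bash
python3 - <<'E'
from h import *
st(); d=cam('side'); cv2.imwrite('pics/s2.png',cv2.resize(d['color'][100:320,250:450],None,fx=2.7,fy=2.7))
b=np.stack([cloud(d)]); A=b.reshape(-1,3); A=A[np.isfinite(A[:,2])]; B=RB.inv().apply(A-O); 
off=(B[:,2]-85-B[:,0]*np.tan(np.pi/6))*np.cos(np.pi/6)
k=(off>40)&(off<55)&(B[:,0]<25)&(B[:,0]>-35)&(B[:,2]<165); print(np.histogram(B[k,1],np.arange(-180,181,10))[0])
k=(off>18)&(off<33)&(B[:,0]<25)&(B[:,0]>-10)&(B[:,2]<165); print(np.histogram(B[k,1],np.arange(-180,181,10))[0])
print(tw([-54,-80,180]),tw([-90,-120,124]),tw([-41,-118,76]))
E
```

```text
t 9.4833 pos [615.6 -79.6 129.8] bank [ -3.8 -79.4 129.8] tz in bank [ 0.72   0.006 -0.694] f [ 0.5 -1.1  0.1] q [-0.2   0.47  2.22  2.82  0.36 -1.39]
[ 0  0  0 27 26  0  0  0  4 40  1  0  0  0  0  0  0  0  0  0  0  0  0  0
  0  0  0  0  0  0  0  0  0  0  0  0]
[ 0  0 10 53  0  0  0  0 16 11  1  0  0  0  1  3  0  0  0  0  0  5  0  0
  0  0  0  1  1  0  0  0  0  0  0  0]
[565.5 -77.3 180. ] [ 527.3 -115.2  124. ] [ 576.3 -116.    76. ]
```

View pics/s2.png

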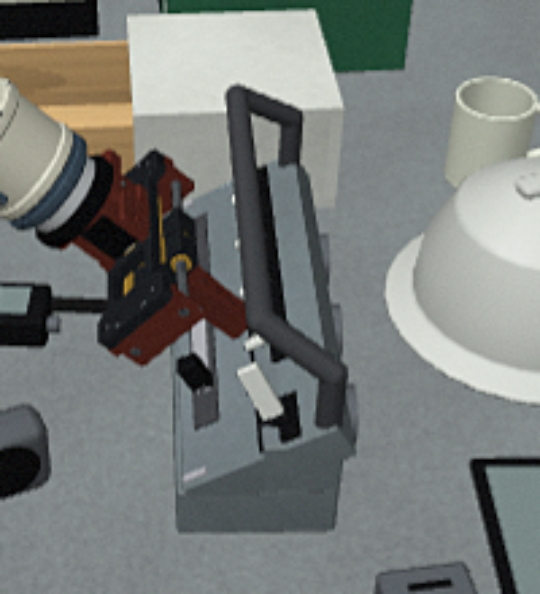

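All four row paddles are folded; switch4's tip lies flat at crop pixel (253,343). The apart switch still stands at (258,390). Next I withdraw along the tool axis and go to the slide.

Request:
servo_tool(
  steps=[
    [[-0.0125, 0.0006, 0.0125], [0, 0, 0], -1],
    [[-0.0125, 0.0006, 0.0125], [0, 0, 0], -1],
    [[-0.0125, 0.0006, 0.0125], [0, 0, 0], -1],
    [[-0.0125, 0.0006, 0.0125], [0, 0, 0], -1],
    [[-0.0045, -0.0093, -0.0125], [0, 0, 0], -1],
    [[-0.0045, -0.0093, -0.0125], [0, 0, 0], -1],
    [[-0.0045, -0.0093, -0.0125], [0, 0, 0], -1],
    [[-0.0045, -0.0093, -0.0125], [0, 0, 0], -1],
  ],
)

```text
t: 10.2
ee_pos: [548.1, -113.3, 129.8]
orientation: [2.869, -0.051, 1.222]
ft_force: [-0.3, 0.7, 0.8]
width: 0.3
grasp_force: 0.0
```

Request:
servo_tool(
  steps=[
    [[0.007, 0, -0.0135], [0, 0, 0], -1],
    [[0.007, 0, -0.0135], [0, 0, 0], -1],
    [[0.007, 0, -0.0135], [0, 0, 0], -1],
    [[0.007, 0, -0.0135], [0, 0, 0], -1],
    [[0, 0, 0], [0, 0, 0], -1],
    [[0.0005, 0.008, 0], [0, 0, 0], -1],
    [[0.0005, 0.008, 0], [0, 0, 0], -1],
    [[0.0005, 0.008, 0], [0, 0, 0], -1],
  ],
)

```text
t: 10.87
ee_pos: [577.2, -89.1, 75.9]
orientation: [2.87, -0.053, 1.219]
ft_force: [1.8, -2.8, -2.4]
width: 0.3
grasp_force: 1.5
```

```bash
python3 -c "
from h import *
st(); print(tw([-41,-19,76]))"
```

```text
t 10.8667 pos [577.2 -89.1  75.9] bank [-41.7 -91.2  75.9] tz in bank [ 0.72   0.007 -0.694] f [ 1.8 -2.8 -2.4] q [-0.25  0.59  2.29  2.86  0.55 -1.48]
[582.  -17.1  76. ]
```

Request:
servo_tool(
  steps=[
    [[0.0005, 0.009, 0], [0, 0, 0], -1],
    [[0.0005, 0.009, 0], [0, 0, 0], -1],
    [[0.0005, 0.009, 0], [0, 0, 0], -1],
    [[0.0005, 0.009, 0], [0, 0, 0], -1],
    [[0.0005, 0.009, 0], [0, 0, 0], -1],
    [[0.0005, 0.009, 0], [0, 0, 0], -1],
    [[0.0005, 0.009, 0], [0, 0, 0], -1],
    [[0, 0.003, 0], [0, 0, 0], -1],
  ],
)

```text
t: 11.53
ee_pos: [581.0, -22.5, 76.3]
orientation: [2.87, -0.051, 1.22]
ft_force: [1.2, -2.4, -1.4]
width: 0.6
grasp_force: 1.3
```

Request:
servo_tool(
  steps=[
    [[0, 0.001, 0], [0, 0, 0], -1],
    [[0, 0.001, 0], [0, 0, 0], -1],
    [[0, 0.001, 0], [0, 0, 0], -1],
    [[0, 0.001, 0], [0, 0, 0], -1],
    [[0, 0, 0], [0, 0, 0], -1],
    [[0, 0, 0], [0, 0, 0], -1],
    [[0, 0, 0], [0, 0, 0], -1],
    [[0, 0, 0], [0, 0, 0], -1],
  ],
)

```text
t: 12.2
ee_pos: [581.1, -19.7, 75.6]
orientation: [2.869, -0.051, 1.22]
ft_force: [-0.1, -3.0, 2.4]
width: 0.3
grasp_force: 1.3
```

```bash
python3 -c "
from h import *
st()
d=cam('top'); A=cloud(d).reshape(-1,3); A=A[np.isfinite(A[:,2])]; B=RB.inv().apply(A-O); off=(B[:,2]-85-B[:,0]*np.tan(np.pi/6))*np.cos(np.pi/6)
k=(off>24)&(off<35)&(B[:,0]<-38)&(B[:,0]>-60)&(abs(B[:,1])<150); print(np.histogram(B[k,1],np.arange(-150,151,10))[0])
"
```

```text
t 12.2 pos [581.1 -19.7  75.6] bank [-41.7 -21.6  75.6] tz in bank [ 0.72   0.007 -0.694] f [-0.1 -3.   2.4] q [-0.06  0.59  2.3   3.13  0.56 -1.58]
[ 0  0  0  0  0  0  0  0  0  0  0  4 19 18 39  7  0  0  0  0  0  0  0  0
  0  0  0  0  0  0]
```

Request:
servo_tool(
  steps=[
    [[0, 0.001, 0], [0, 0, 0], -1],
    [[0, 0.001, 0], [0, 0, 0], -1],
    [[0, 0.001, 0], [0, 0, 0], -1],
    [[0, 0.001, 0], [0, 0, 0], -1],
    [[0, 0.001, 0], [0, 0, 0], -1],
    [[0, 0, 0], [0, 0, 0], -1],
    [[0, 0, 0], [0, 0, 0], -1],
    [[0, 0, 0], [0, 0, 0], -1],
  ],
)

```text
t: 12.92
ee_pos: [580.6, -14.2, 75.2]
orientation: [2.871, -0.05, 1.218]
ft_force: [0.4, -0.4, 0.3]
width: 0.1
grasp_force: 0.2
```

Request:
servo_tool(
  steps=[
    [[0, 0.001, 0], [0, 0, 0], -1],
    [[0, 0.001, 0], [0, 0, 0], -1],
    [[0, 0.001, 0], [0, 0, 0], -1],
    [[0, 0.001, 0], [0, 0, 0], -1],
    [[0, 0.001, 0], [0, 0, 0], -1],
    [[0, 0.001, 0], [0, 0, 0], -1],
    [[0, 0, 0], [0, 0, 0], -1],
    [[0, 0, 0], [0, 0, 0], -1],
  ],
)

```text
t: 13.58
ee_pos: [580.5, -13.2, 75.2]
orientation: [2.867, -0.073, 1.217]
ft_force: [-0.4, -33.3, -0.8]
width: 0.5
grasp_force: 16.6
```

```bash
python3 - <<'E'
from h import *
st(); d=cam('side'); cv2.imwrite('pics/s3.png',cv2.resize(d['color'][100:320,250:450],None,fx=2.7,fy=2.7))
E
```

```text
t 13.5833 pos [580.5 -13.2  75.2] bank [-42.7 -15.1  75.2] tz in bank [ 0.719 -0.002 -0.695] f [ -0.4 -33.3  -0.8] q [-0.03  0.59  2.3   3.18  0.56 -1.59]
```

View pics/s3.png

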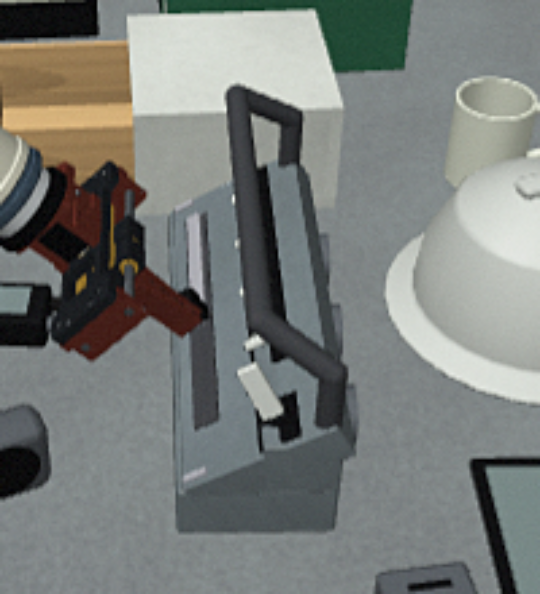

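Request:
servo_tool(
  steps=[
    [[0, -0.004, 0], [0, 0, 0], -1],
    [[0, -0.004, 0], [0, 0, 0], -1],
    [[0, -0.004, 0], [0, 0, 0], -1],
    [[-0.016, 0, 0.018], [0, 0, 0], -1],
    [[-0.02, 0, 0.025], [0, 0, 0], -1],
    [[-0.02, 0, 0.03], [0, 0, 0], -1],
    [[-0.02, 0, 0.035], [0, 0, 0], -1],
    [[-0.02, 0, 0.035], [0, 0, 0], -1],
  ],
)

```text
t: 14.3
ee_pos: [483.0, -20.2, 218.3]
orientation: [2.872, -0.049, 1.214]
ft_force: [-0.0, 1.3, 0.4]
width: 0.3
grasp_force: 0.0
```

```bash
cat > nx2.py <<'E'
from fk import *
import sys
n=int(sys.argv[1]); xT=np.array(eval(sys.argv[2]))
p,s=fit(); print('now',s['ee_pos'].round(1),s['qpos'].round(2),s['ft_force'].round(1))
qT,c=ik(xT,down(float(sys.argv[4])),[-.6,.4,1.6,0.05,1.,.9],p); print(qT.round(2),c.round(2))
plan(p,s['qpos'],qT,s['ee_pos'],xT,float(sys.argv[3]),n,4)
E
python3 nx2.py 8 [480,-343.7,300] 0 4.8
```

```text
fit [308.8 563.5 482.8 308.5   1.3  76.4  11.9] res 0.22
now [483.  -20.2 218.3] [-0.08  0.08  2.45  3.    0.18 -1.47] [-0.   1.3  0.4]
[-0.64  0.29  1.63 -0.    1.22  0.85] 0.0
[-0.0001 -0.0101  0.0026] [ 0.34 -1.05 -0.35] q [-0.25  0.08  2.47  2.63  0.31 -1.18]
[-0.0001 -0.0101  0.0026] [ 0.93 -0.71 -0.24] q [-0.44  0.09  2.46  2.25  0.44 -0.89]
[-0.0001 -0.0101  0.0026] [ 1.19 -0.21  0.13] q [-0.63  0.11  2.41  1.88  0.57 -0.6 ]
[-0.0001 -0.0101  0.0026] [1.03 0.54 0.75] q [-0.78  0.13  2.31  1.5   0.7  -0.31]
[-0.0001 -0.0101  0.0026] [0.42 1.59 1.36] q [-0.85  0.16  2.15  1.13  0.83 -0.02]
[-0.0001 -0.0101  0.0026] [-0.51  2.78  1.52] q [-0.84  0.19  1.96  0.75  0.96  0.27]
[-0.0001 -0.0101  0.0026] [-1.58  3.68  0.96] q [-0.76  0.24  1.78  0.38  1.09  0.56]
[-0.0001 -0.0101  0.0026] [-2.74  3.99 -0.  ] q [-0.64  0.29  1.63  0.    1.22  0.85]
```

Request:
servo_tool(
  steps=[
    [[0, -0.0135, 0.0035], [0.45, -1.4, -0.47], -1],
    [[0, -0.0135, 0.0035], [0.45, -1.4, -0.47], -1],
    [[0, -0.0135, 0.0035], [0.45, -1.4, -0.47], -1],
    [[0, -0.0135, 0.0035], [1.24, -0.95, -0.32], -1],
    [[0, -0.0135, 0.0035], [1.24, -0.95, -0.32], -1],
    [[0, -0.0135, 0.0035], [1.24, -0.95, -0.32], -1],
    [[0, -0.0135, 0.0035], [1.6, -0.28, 0.17], -1],
    [[0, -0.0135, 0.0035], [1.6, -0.28, 0.17], -1],
  ],
)

```text
t: 14.97
ee_pos: [484.2, -128.3, 246.2]
orientation: [-2.714, 0.193, -1.362]
ft_force: [-0.3, 0.2, -0.9]
width: 0.6
grasp_force: 0.0
```

Request:
servo_tool(
  steps=[
    [[0, -0.0135, 0.0035], [1.6, -0.28, 0.17], -1],
    [[0, -0.0135, 0.0035], [1.37, 0.72, 1], -1],
    [[0, -0.0135, 0.0035], [1.37, 0.72, 1], -1],
    [[0, -0.0135, 0.0035], [1.37, 0.72, 1], -1],
    [[0, -0.0135, 0.0035], [0.56, 2.12, 1.81], -1],
    [[0, -0.0135, 0.0035], [0.56, 2.12, 1.81], -1],
    [[0, -0.0135, 0.0035], [0.56, 2.12, 1.81], -1],
    [[0, -0.0135, 0.0035], [-0.68, 3.71, 2.03], -1],
  ],
)

```text
t: 15.63
ee_pos: [483.6, -236.9, 273.4]
orientation: [-2.702, 0.052, -0.975]
ft_force: [0.3, 1.1, -0.1]
width: 0.2
grasp_force: 0.0
```

Request:
servo_tool(
  steps=[
    [[0, -0.0135, 0.0035], [-0.68, 3.71, 2.03], 1],
    [[0, -0.0135, 0.0035], [-0.68, 3.71, 2.03], 1],
    [[0, -0.0135, 0.0035], [-2.11, 4.91, 1.28], 1],
    [[0, -0.0135, 0.0035], [-2.11, 4.91, 1.28], 1],
    [[0, -0.0135, 0.0035], [-2.11, 4.91, 1.28], 1],
    [[0, -0.0135, 0.0035], [-3.65, 5.32, 0], 1],
    [[0, -0.0135, 0.0035], [-3.65, 5.32, 0], 1],
    [[0, -0.0135, 0.0035], [-3.65, 5.32, 0], 1],
  ],
)

```text
t: 16.3
ee_pos: [485.0, -345.5, 303.5]
orientation: [3.134, 0.128, -0.004]
ft_force: [-0.1, 0.7, -0.3]
width: 50.1
grasp_force: 0.0
```

```bash
python3 -c "
from h import *
st(down(4.8)); d=cam('top'); A=cloud(d); c=d['color']
w=A.reshape(-1,3); w=w[np.isfinite(w[:,2])]
B=RB.inv().apply(w-O); off=(B[:,2]-85-B[:,0]*np.tan(np.pi/6))*np.cos(np.pi/6)
k=(off>24)&(off<35)&(B[:,0]<-38)&(B[:,0]>-60)&(abs(B[:,1])<150); print('grip',np.histogram(B[k,1],np.arange(-150,151,10))[0])
k=(off>20)&(off<55)&(B[:,0]<25)&(B[:,0]>-35)&(B[:,2]<165); print(np.histogram(B[k,1],np.arange(-180,181,10))[0])
d=cam('side'); w=cloud(d).reshape(-1,3); w=w[np.isfinite(w[:,2])]; B=RB.inv().apply(w-O); off=(B[:,2]-85-B[:,0]*np.tan(np.pi/6))*np.cos(np.pi/6)
k=(off>34)&(off<55)&(B[:,0]<20)&(B[:,0]>-35)&(B[:,2]<165); print('tall',np.histogram(B[k,1],np.arange(-180,181,10))[0])
k=(w[:,0]>540)&(w[:,0]<672)&(w[:,1]>-420)&(w[:,1]<-270)&(w[:,2]>90)&(w[:,2]<99); P=w[k]; print('pack',len(P),np.percentile(P,[1,99],axis=0).mean(0))
"
```

```text
t 16.3 pos [ 485.  -345.5  303.5] bank [-119.1 -352.4  303.5] tz in bank [-0.002 -0.005 -1.   ] f [-0.1  0.7 -0.3] q [-0.64  0.3   1.62 -0.01  1.22  0.86]
turn deg [ 0.3  -0.15  0.11]
grip [ 0  0  0  0  0  0  0  0  0  0  0  0  0  0 33 24  0  0  0  0  0  0  0  0
  0  0  0  0  0  0]
[ 0  0  0 13 21  0  0  0  9 16  9  0  0  0  0 20 14  5  0  0  0 11 22  7
  0  0  0  9 18 12  1  0  0  0  0  0]
tall [ 0  0  0 54 25  0  0  0  0  0  0  0  0  0  0  0  0  0  0  0  0  0  0  0
  0  0  0  1  0  0  0  0  0  0  0  0]
pack 1491 [ 610.00327359 -345.25715083   93.84595621]
```

Steps 1 and 2 are confirmed: the grip is centred at bank y≈0, no row paddle stands tall, and the apart switch is still up. Now I go for the pack.

Request:
servo_tool(
  steps=[
    [[0.0178, 0.0002, -0.01], [0, 0, 0], 1],
    [[0.0178, 0.0002, -0.01], [0, 0, 0], 1],
    [[0.0178, 0.0002, -0.01], [0, 0, 0], 1],
    [[0.0178, 0.0002, -0.01], [0, 0, 0], 1],
    [[0.0178, 0.0002, -0.02], [0, 0, 0], 1],
    [[0.0178, 0.0002, -0.02], [0, 0, 0], 1],
    [[0.0178, 0.0002, -0.03], [0, 0, 0], 1],
    [[0, 0, -0.03], [0, 0, 0], 1],
  ],
)

```text
t: 17.07
ee_pos: [611.8, -342.5, 161.4]
orientation: [-3.137, -0.131, -0.009]
ft_force: [-0.7, 0.1, 0.5]
width: 87.9
grasp_force: 0.0
```

```bash
python3 -c "
from h import *
st(down(4.8))"
```

```text
t 17.0667 pos [ 611.8 -342.5  161.4] bank [   7.3 -342.1  161.4] tz in bank [ 0.005  0.002 -1.   ] f [-0.7  0.1  0.5] q [-0.53  0.6   1.49  0.    1.05  0.96]
turn deg [-0.1   0.32  0.03]
```

Down, then close.

Request:
servo_tool(
  steps=[
    [[0, -0.0005, -0.018], [0, 0, 0], 1],
    [[0, -0.0005, -0.018], [0, 0, 0], 1],
    [[0, -0.0005, -0.018], [0, 0, 0], 1],
    [[0, 0, -0.018], [0, 0, 0], 1],
    [[0, 0, -0.016], [0, 0, 0], 1],
    [[0, 0, -0.012], [0, 0, 0], 1],
    [[0, 0, 0], [0, 0, 0], 1],
    [[0, 0, 0], [0, 0, 0], -1],
  ],
)

```text
t: 17.73
ee_pos: [608.7, -344.2, 61.9]
orientation: [-3.137, -0.128, -0.001]
ft_force: [-0.4, -0.7, 0.8]
width: 83.9
grasp_force: 0.0
```

Request:
servo_tool(
  steps=[
    [[0, 0, 0], [0, 0, 0], -1],
    [[0, 0, 0], [0, 0, 0], -1],
    [[0, 0, 0], [0, 0, 0], -1],
    [[0, 0, 0], [0, 0, 0], -1],
    [[0, 0, 0], [0, 0, 0], -1],
    [[0, 0, 0], [0, 0, 0], -1],
    [[0, 0, 0], [0, 0, 0], -1],
    [[0, 0, 0], [0, 0, 0], -1],
  ],
)

```text
t: 18.4
ee_pos: [610.0, -343.9, 63.5]
orientation: [-3.138, -0.129, -0.003]
ft_force: [-0.9, 4.1, 6.3]
width: 54.0
grasp_force: 29.9
```

Request:
servo_tool(
  steps=[
    [[0, 0, 0.006], [0, 0, 0], -1],
    [[0, 0, 0.012], [0, 0, 0], -1],
    [[0, 0, 0.025], [0, 0, 0], -1],
    [[0, 0, 0.035], [0, 0, 0], -1],
    [[0, 0, 0.035], [0, 0, 0], -1],
    [[0, 0, 0.035], [0, 0, 0], -1],
    [[-0.01, 0.01, 0.035], [0, 0, 0], -1],
    [[-0.015, 0.02, 0.035], [0, 0, 0], -1],
  ],
)

```text
t: 19.07
ee_pos: [585.2, -316.6, 281.6]
orientation: [3.138, 0.127, 0.004]
ft_force: [1.8, -0.3, -4.5]
width: 54.0
grasp_force: 29.9
```

Request:
servo_tool(
  steps=[
    [[-0.012, 0.03, 0.02], [0, 0, -0.3], -1],
    [[-0.012, 0.034, 0.01], [0, 0, -0.3], -1],
    [[-0.012, 0.034, 0.01], [0, 0, -0.3], -1],
    [[-0.012, 0.034, 0], [0, 0, -0.3], -1],
    [[-0.012, 0.034, 0], [0, 0, -0.3], -1],
    [[-0.012, 0.034, 0], [0, 0, -0.3], -1],
    [[-0.012, 0.034, 0], [0, 0, -0.3], -1],
    [[-0.012, 0.034, 0], [0, 0, -0.3], -1],
  ],
)

```text
t: 19.73
ee_pos: [487.7, -46.0, 320.0]
orientation: [3.141, 0.062, 0.003]
ft_force: [0.7, 1.1, -4.5]
width: 53.9
grasp_force: 29.9
```

Request:
servo_tool(
  steps=[
    [[0, 0.034, 0], [0, 0, -0.3], -1],
    [[0, 0.034, 0], [0, 0, -0.3], -1],
    [[0, 0.034, 0], [0, 0, -0.3], -1],
    [[0, 0.034, 0], [0, 0, -0.3], -1],
    [[0, 0.034, 0], [0, 0, -0.3], -1],
    [[0, 0.034, 0], [0, 0, -0.3], -1],
    [[0, 0.034, 0], [0, 0, -0.3], -1],
    [[0, 0.034, 0], [0, 0, -0.3], -1],
  ],
)

```text
t: 20.4
ee_pos: [488.5, 226.1, 320.0]
orientation: [3.142, -0.003, 0.003]
ft_force: [0.5, 1.2, -4.3]
width: 53.8
grasp_force: 29.9
```

```bash
python3 -c "
from h import *
st(down(-1.2)); print(sensors.get_obs()['width'],sensors.get_obs()['grasp_force'])"
```

```text
t 20.4 pos [488.5 226.1 320. ] bank [-148.2  218.5  320. ] tz in bank [ 0.002  0.    -1.   ] f [ 0.5  1.2 -4.3] q [ 0.41  0.19  1.72 -0.    1.23  1.98]
turn deg [ 0.01  0.11 -1.09]
53.81437835721861 29.871959388256073
```

Request:
servo_tool(
  steps=[
    [[-0.002, 0.02, 0], [0, 0, -0.15], -1],
    [[-0.002, 0.02, 0], [0, 0, -0.15], -1],
    [[-0.002, 0.02, 0], [0, 0, -0.15], -1],
    [[-0.002, 0.02, -0.005], [0, 0, -0.15], -1],
    [[-0.002, 0.02, -0.015], [0, 0, -0.15], -1],
    [[-0.002, 0.017, -0.03], [0, 0, -0.15], -1],
    [[-0.0015, 0, -0.03], [0, 0, -0.1], -1],
    [[0, 0, -0.03], [0, 0, 0], -1],
  ],
)

```text
t: 21.07
ee_pos: [475.2, 342.6, 209.0]
orientation: [-3.141, 0.028, -0.004]
ft_force: [0.6, 0.1, -5.4]
width: 53.8
grasp_force: 29.9
```

```bash
python3 - <<'E'
from h import *
st(down(-1.2)); d=cam('top'); w=cloud(d); cv2.imwrite('pics/t1.png',cv2.resize(d['color'][90:310,60:300],None,fx=2.5,fy=2.5))
A=w.reshape(-1,3);A=A[np.isfinite(A[:,2])]
H=A[(A[:,0]>380)&(A[:,0]<415)&(A[:,1]>230)&(A[:,1]<460)&(A[:,2]>101)&(A[:,2]<112)]; print('panel',np.percentile(H,[2,50,98],axis=0).round(1))
E
```

```text
t 21.0667 pos [475.2 342.6 209. ] bank [-168.2  334.1  209. ] tz in bank [ 0.003  0.001 -1.   ] f [ 0.6  0.1 -5.4] q [ 0.6   0.38  1.73 -0.    1.03  2.19]
turn deg [-0.03  0.15 -0.2 ]
panel [[384.8 252.6 101.9]
 [393.  331.3 107.2]
 [400.9 411.9 110.3]]
```

View pics/t1.png

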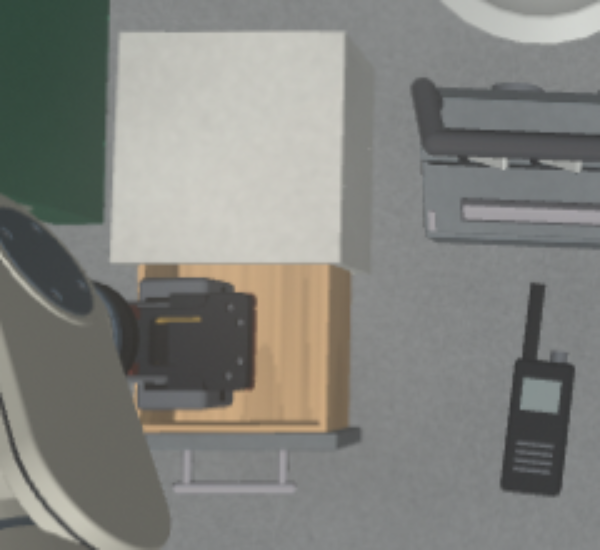

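The hand and pack (crop centre (195,342)) sit over the open drawer well, clear of the unit edge (row 262) and the front panel (row 435). The offset to the left is parallax. Lowering now.

Request:
servo_tool(
  steps=[
    [[0, 0, -0.024], [0, 0, 0], -1],
    [[0, 0, -0.024], [0, 0, 0], -1],
    [[0, 0, -0.024], [0, 0, 0], -1],
    [[0, 0, -0.024], [0, 0, 0], -1],
    [[0, 0, -0.02], [0, 0, 0], -1],
    [[0, 0, -0.015], [0, 0, 0], -1],
    [[0, 0, -0.008], [0, 0, 0], -1],
    [[0, 0, -0.004], [0, 0, 0], -1],
  ],
)

```text
t: 21.78
ee_pos: [475.6, 341.5, 66.2]
orientation: [3.141, -0.03, 0.001]
ft_force: [0.3, -0.5, -3.6]
width: 54.0
grasp_force: 29.9
```

Request:
servo_tool(
  steps=[
    [[0, 0, -0.002], [0, 0, 0], -1],
    [[0, 0, -0.002], [0, 0, 0], -1],
    [[0, 0, -0.002], [0, 0, 0], -1],
    [[0, 0, -0.001], [0, 0, 0], -1],
    [[0, 0, -0.001], [0, 0, 0], -1],
    [[0, 0, 0], [0, 0, 0], -1],
    [[0, 0, 0], [0, 0, 0], -1],
    [[0, 0, 0], [0, 0, 0], -1],
  ],
)

```text
t: 22.45
ee_pos: [475.6, 341.9, 58.6]
orientation: [-3.141, 0.03, -0.003]
ft_force: [-0.8, 0.0, -4.6]
width: 54.0
grasp_force: 29.9
```

Request:
servo_tool(
  steps=[
    [[0, 0, -0.001], [0, 0, 0], -1],
    [[0, 0, -0.001], [0, 0, 0], -1],
    [[0, 0, -0.001], [0, 0, 0], -1],
    [[0, 0, -0.0005], [0, 0, 0], -1],
    [[0, 0, -0.0005], [0, 0, 0], -1],
    [[0, 0, 0], [0, 0, 0], -1],
    [[0, 0, 0], [0, 0, 0], -1],
    [[0, 0, 0], [0, 0, 0], -1],
  ],
)

```text
t: 23.12
ee_pos: [476.3, 341.8, 55.5]
orientation: [-3.141, 0.03, -0.004]
ft_force: [-0.3, -4.1, 5.8]
width: 53.8
grasp_force: 29.9
```

Request:
servo_tool(
  steps=[
    [[0, 0, 0], [0, 0, 0], 0],
    [[0, 0, 0], [0, 0, 0], 0.5],
    [[0, 0, 0], [0, 0, 0], 1],
    [[0, 0, 0], [0, 0, 0], 1],
    [[0, 0, 0], [0, 0, 0], 1],
    [[0, 0, 0], [0, 0, 0], 1],
    [[0, 0, 0], [0, 0, 0], 1],
    [[0, 0, 0], [0, 0, 0], 1],
  ],
)

```text
t: 23.78
ee_pos: [475.6, 341.8, 54.4]
orientation: [-3.141, 0.03, -0.002]
ft_force: [0.1, 0.5, 0.4]
width: 87.4
grasp_force: 0.0
```

Request:
servo_tool(
  steps=[
    [[0, 0, 0.008], [0, 0, 0], 1],
    [[0, 0, 0.015], [0, 0, 0], 1],
    [[0, 0, 0.025], [0, 0, 0], 1],
    [[0, 0, 0.03], [0, 0, 0], 1],
    [[0, 0, 0.03], [0, 0, 0], 1],
    [[0, 0, 0.03], [0, 0, 0], 0],
    [[0, 0, 0.02], [0, 0, 0], -1],
    [[0, 0, 0.01], [0, 0, 0], -1],
  ],
)

```text
t: 24.45
ee_pos: [476.8, 342.6, 226.3]
orientation: [-3.138, 0.03, -0.009]
ft_force: [0.3, 0.3, 0.1]
width: 71.2
grasp_force: 0.0
```

Request:
servo_tool(
  steps=[
    [[-0.02, 0, 0], [0, 0, 0], -1],
    [[-0.02, 0, 0], [0, 0, 0], -1],
    [[-0.02, 0, 0], [0, 0, 0], -1],
    [[-0.02, 0, 0], [0, 0, 0], -1],
    [[-0.02, 0, 0], [0, 0, 0], -1],
    [[-0.02, 0, 0], [0, 0, 0], -1],
    [[-0.02, 0, 0], [0, 0, 0], -1],
    [[-0.02, 0, 0], [0, 0, 0], -1],
  ],
)

```text
t: 25.12
ee_pos: [314.3, 341.3, 222.0]
orientation: [3.141, -0.03, 0.001]
ft_force: [-0.6, -0.2, -0.2]
width: 17.7
grasp_force: 0.0
```

```bash
python3 - <<'E'
from h import *
st(); 
for n in('top','side'):
    d=cam(n); w=cloud(d); A=w.reshape(-1,3);A=A[np.isfinite(A[:,2])]
    P=A[(A[:,0]>412)&(A[:,0]<540)&(A[:,1]>285)&(A[:,1]<400)&(A[:,2]>78)&(A[:,2]<92)]; print(n,len(P),np.percentile(P,[2,50,98],axis=0).round(1) if len(P) else '')
cv2.imwrite('pics/s4.png',cv2.resize(d['color'][80:260,180:400],None,fx=2.7,fy=2.7))
E
```

```text
t 25.1167 pos [314.3 341.3 222. ] bank [-328.7  323.6  222. ] tz in bank [ 0.001 -0.001 -1.   ] f [-0.6 -0.2 -0.2] q [ 0.8   0.19  1.98 -0.    0.98  2.39]
top 1107 [[427.6 312.8  80.5]
 [475.6 337.8  86.3]
 [523.4 365.7  89.9]]
side 419 [[429.4 311.1  79. ]
 [475.9 330.9  85.9]
 [524.6 364.1  89.7]]
```

View pics/s4.png

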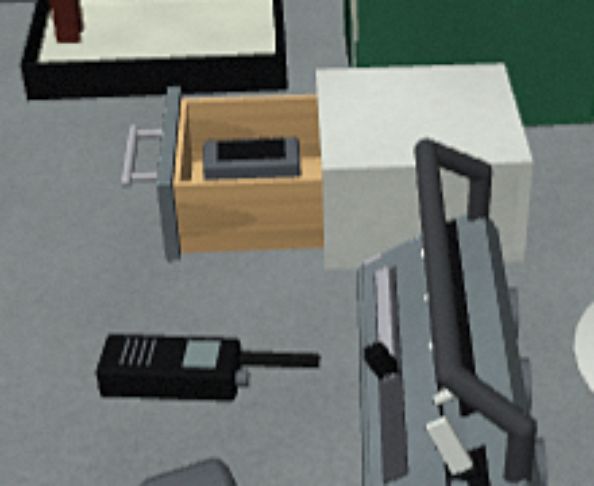

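The pack stands flat in the drawer (crop (250,160), top at z≈86 mm). The slide is home, the row is off and the apart switch is on. Next I lower in front of the handle (crop (130,155)) and push.

Request:
servo_tool(
  steps=[
    [[0, 0.003, -0.03], [0, 0, 0], -1],
    [[0, 0, -0.03], [0, 0, 0], -1],
    [[0, 0, -0.03], [0, 0, 0], -1],
    [[0, 0, -0.03], [0, 0, 0], -1],
    [[0, 0, -0.02], [0, 0, 0], -1],
    [[0, 0, -0.012], [0, 0, 0], -1],
    [[0, 0, 0], [0, 0, 0], -1],
    [[0.006, 0, 0], [0, 0, 0], -1],
  ],
)

```text
t: 25.88
ee_pos: [321.2, 344.2, 69.7]
orientation: [3.14, -0.029, -0.001]
ft_force: [-0.5, 0.1, -0.2]
width: 0.8
grasp_force: 0.0
```

Request:
servo_tool(
  steps=[
    [[0.006, 0, 0], [0, 0, 0], -1],
    [[0.006, 0, 0], [0, 0, 0], -1],
    [[0.006, 0, 0], [0, 0, 0], -1],
    [[0.008, 0, 0], [0, 0, 0], -1],
    [[0.01, 0, 0], [0, 0, 0], -1],
    [[0.01, 0, 0], [0, 0, 0], -1],
    [[0.01, 0, 0], [0, 0, 0], -1],
    [[0.01, 0, 0], [0, 0, 0], -1],
  ],
)

```text
t: 26.55
ee_pos: [388.8, 344.7, 70.5]
orientation: [-3.141, 0.03, -0.002]
ft_force: [-1.8, -0.4, 1.1]
width: 0.6
grasp_force: 0.7
```

Request:
servo_tool(
  steps=[
    [[0.01, 0, 0], [0, 0, 0], -1],
    [[0.01, 0, 0], [0, 0, 0], -1],
    [[0.01, 0, 0], [0, 0, 0], -1],
    [[0.01, 0, 0], [0, 0, 0], -1],
    [[0.01, 0, 0], [0, 0, 0], -1],
    [[0.008, 0, 0], [0, 0, 0], -1],
    [[0.006, 0, 0], [0, 0, 0], -1],
    [[0.004, 0, 0], [0, 0, 0], -1],
  ],
)

```text
t: 27.22
ee_pos: [456.6, 344.9, 70.5]
orientation: [-3.141, 0.03, -0.003]
ft_force: [-0.6, -0.7, 0.4]
width: 0.3
grasp_force: 0.6
```

```bash
cat > dr.py <<'E'
from h import *
st()
d=cam('side'); w=cloud(d); A=w.reshape(-1,3);A=A[np.isfinite(A[:,2])]
P=A[(A[:,0]>380)&(A[:,0]<550)&(A[:,1]>240)&(A[:,1]<300)&(A[:,2]>96)&(A[:,2]<112)]; print(len(P),np.percentile(P,[2,50,98],axis=0).round(1) if len(P) else '')
E
python3 dr.py
```

```text
t 27.2167 pos [456.6 344.9  70.5] bank [-186.8  335.3   70.5] tz in bank [ 0.002  0.001 -1.   ] f [-0.6 -0.7  0.4] q [ 0.63  0.56  1.84 -0.    0.74  2.22]
114 [[507.7 243.2  96.6]
 [518.1 264.9 106.1]
 [548.9 298.9 110.1]]
```

Request:
servo_tool(
  steps=[
    [[0.004, 0, 0], [0, 0, 0], -1],
    [[0.004, 0, 0], [0, 0, 0], -1],
    [[0.003, 0, 0], [0, 0, 0], -1],
    [[0.002, 0, 0], [0, 0, 0], -1],
    [[0.002, 0, 0], [0, 0, 0], -1],
    [[0.002, 0, 0], [0, 0, 0], -1],
    [[0, 0, 0], [0, 0, 0], -1],
    [[0, 0, 0], [0, 0, 0], -1],
  ],
)

```text
t: 27.93
ee_pos: [472.9, 345.0, 70.6]
orientation: [-3.141, 0.03, -0.003]
ft_force: [-0.8, 0.4, -0.4]
width: 0.5
grasp_force: 0.0
```

Request:
servo_tool(
  steps=[
    [[0.001, 0, 0], [0, 0, 0], -1],
    [[0.001, 0, 0], [0, 0, 0], -1],
    [[0.001, 0, 0], [0, 0, 0], -1],
    [[0.001, 0, 0], [0, 0, 0], -1],
    [[0.001, 0, 0], [0, 0, 0], -1],
    [[0.001, 0, 0], [0, 0, 0], -1],
    [[0, 0, 0], [0, 0, 0], -1],
    [[0, 0, 0], [0, 0, 0], -1],
  ],
)

```text
t: 28.6
ee_pos: [478.8, 344.8, 70.4]
orientation: [-3.141, 0.03, -0.003]
ft_force: [0.3, 0.2, 0.3]
width: 0.1
grasp_force: 0.0
```

```bash
python3 dr.py
```

```text
t 28.6 pos [478.8 344.8  70.4] bank [-164.6  336.5   70.4] tz in bank [ 0.002  0.    -1.   ] f [0.3 0.2 0.3] q [ 0.6   0.58  1.79 -0.    0.76  2.2 ]
92 [[530.7 243.8  97.2]
 [538.6 260.7 106.6]
 [549.1 297.8 110.9]]
```

Request:
servo_tool(
  steps=[
    [[0.001, 0, 0], [0, 0, 0], -1],
    [[0.001, 0, 0], [0, 0, 0], -1],
    [[0.001, 0, 0], [0, 0, 0], -1],
    [[0.001, 0, 0], [0, 0, 0], -1],
    [[0.001, 0, 0], [0, 0, 0], -1],
    [[0, 0, 0], [0, 0, 0], -1],
    [[0, 0, 0], [0, 0, 0], -1],
    [[0, 0, 0], [0, 0, 0], -1],
  ],
)

```text
t: 29.32
ee_pos: [481.1, 344.7, 70.3]
orientation: [3.14, -0.03, -0.005]
ft_force: [-10.2, 2.0, 6.6]
width: 0.5
grasp_force: 5.3
```

Request:
servo_tool(
  steps=[
    [[-0.005, 0, 0], [0, 0, 0], -1],
    [[-0.015, 0, 0], [0, 0, 0], -1],
    [[-0.02, 0, 0], [0, 0, 0], -1],
    [[-0.02, 0, 0.01], [0, 0, 0], -1],
    [[-0.02, 0, 0.03], [0, 0, 0], -1],
    [[0, 0, 0.03], [0, 0, 0], -1],
    [[0, 0, 0.03], [0, 0, 0], -1],
    [[0, 0, 0], [0, 0, 0], -1],
  ],
)

```text
t: 29.98
ee_pos: [406.2, 347.2, 175.9]
orientation: [-3.135, 0.029, -0.014]
ft_force: [0.9, 0.3, 0.1]
width: 0.4
grasp_force: 0.0
```

```bash
python3 - <<'E'
from h import *
st(); d=cam('side'); cv2.imwrite('pics/s5.png',d['color'][60:320,150:470].repeat(2,0).repeat(2,1))
E
```

```text
t 29.9833 pos [406.2 347.2 175.9] bank [-237.3  334.7  175.9] tz in bank [ 0.009  0.007 -1.   ] f [0.9 0.3 0.1] q [ 0.69  0.35  1.87 -0.    0.91  2.28]
```

View pics/s5.png

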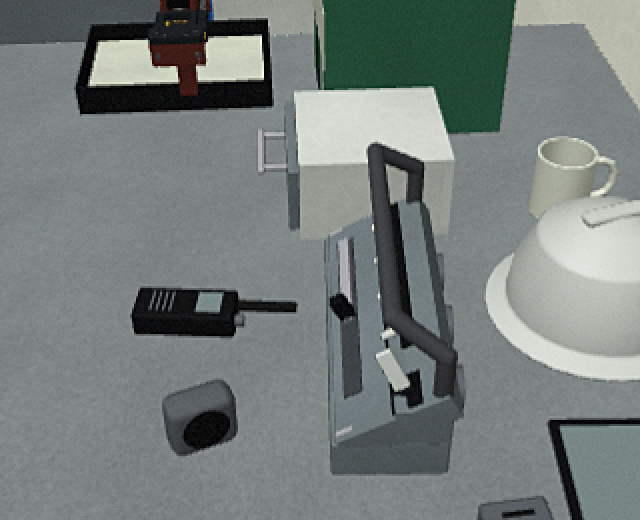

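The drawer panel is flush against the unit (about (293,165)). The slide grip is home (343,305), the row is off and the apart switch is on (393,370). The radio and tape have not moved and the hand is clear, so I'm handing in.

```bash
python3 -c "
from workcell import close_job
print(close_job())"
```

```text
the job is handed in; nothing more can be done
None
```

I handed the job in at about 30 s with every step done: row off, apart switch on, slide home, pack flat in the shut drawer, radio and tape in place. The last picture and forces agreed, but no verdict came back.

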